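# Raise the sanding hood's window to the mark

## Robot

A 7-joint arm with a two-finger parallel gripper is mounted at the origin on the work surface. World frame = base frame: x ahead of the robot, y to its left, z up, the work surface at z = 0. Lengths are in mm, angles in rad, forces in N, time in s.
With the tool pointing down it reaches from about 425 to 875 mm from the base axis. Payload 4.7 kg.
Tool frame: the origin (TCP) lies midway between the tips of the shut fingers; the grasp point (between the pads) lies 19 mm behind it; y points along the fingers, z is the direction in which the jaws open and shut, and the axes are right-handed (so a half turn about y gives the same grasp; the last joint's range is limited). The gripper opens to 87 mm and grips with 3 to 60 N. Pads are 19 mm wide; open, the fingers measure 117 mm over their backs; the gripper's body (75 mm by 190 mm) begins 51 mm behind the grasp point.
Start: joints at [1.223, 0.321, -0.07, 1.45, 0.023, 1.371, -0.057], TCP at [230.054, -607.948, 222.587] pointing down, gripper open.
Joint ranges: [-2.86, 2.86], [-0.3, 2.09], [-1.38, 1.24], [0.06, 2.45], [-1.56, 4.7], [0.09, 2.05], [-2.69, 2.69]. Speed limits (rad/s): [2.57, 2.57, 3.14, 3.14, 3.14, 3.14, 3.14].

## Interface

Orientations are given as a unit quaternion [w, x, y, z].
In Python, from plant import robot, get_image gives the robot as it stands.
- The arm moves only by the tool move_arm, never from a script. Its argument "steps" is a list that holds one entry, the list of rows, each a list of 6 numbers: the shift along the world's x, y, z in m, then the turn, a rotation vector about the world's x, y, z in degrees. A call has 1 to 20 rows; each row shifts and turns the pose as measured when the row begins; what a row does not reach is not made up. A row lasts 1/10 s, in which the tool goes at most 50 mm and 8.59 degrees, less where a joint would pass 70% of its speed; a pose out of reach is approached as far as the arm can. A call with a gripper value outside its range is refused whole. "grip" is the opening, from 0 (shut) to 1 (fully open), set as the call begins (left out, the last holds). The fingers move at their own pace and stop on an object; "newtons" is the grip in N (left out, the last holds). Time passes only in rows, so rows that do not move let the fingers close. It gives the time, the measured TCP pose, the force and the opening at its end, in the units of the state.
- robot.state(): the state, without advancing time (a new reading comes with each control period).
- get_image(name): name is "scene" or "top"; returns a dict with "frame" (420x560x3 uint8, red, green, blue), "fx", "fy", "cx", "cy" (pixels), "R" (3x3) and "t" (3): a world point X has camera coordinates R X + t. Camera axes: x right, y down, z forward; pixel columns grow to the right and rows downward; lengths in mm; the calibration is good to about 2 mm. A picture is of the moment at which its call begins. There is no depth.
- robot.job_done(): hands the job in, once; it reports no verdict.
The state is a dict: "clock": time; "joint_positions": joint angles; "joint_velocities": joint speeds; "effort": joint torques, N m; "tool_pos": TCP position; "ee_rot": TCP orientation; "wrist_force": force on the tool from outside, world axes, zero at the start; "moment": the same for the moment, N m; "grip_width": finger opening in mm.
Only numpy, scipy, OpenCV 4.12 (cv2) and the standard library are available. Lean on these libraries where they do the work, as an engineer would, in place of code of your own. Each camera call takes 0.05 s, during which the arm holds its last target.

## Task

Open the small sanding hood on the bench: with the fingertips beneath the wooden lip along the window's lower edge, push the window up until its steel pointer stands level with the steel tongue clamped to the hood's left post, then leave it standing there and draw the hand clear. Do not pinch the lip, and leave the bowl, the jar and the finial standing where they are.

Things in the scene. Friction and masses are not known exactly. Their poses are not given: they have to be found in the camera images.
- sash (a joint): the window's height in m on its vertical slide: 0 shut, growing as it rises, end stop at 0.19; starts between 0 and 0.03. The window (0.7 kg) is balanced by hidden counterweights: pushing it up takes about 2 to 5 N, and friction keeps it where it is left. The mark does not stop it.
- lip_edge (a point): middle of the lower front edge of the lip, a level dark wooden ledge 240 mm wide on the window's lower edge, rising with it; 102 mm above the table when shut. x points level into the hood, square to the window; y along the lip, to the left seen from the robot; z up. The flat underside runs from here 54 mm back (+x); the clear pane stands 59 mm behind this edge, above the lip. Space below the lip is free.
- hood: the fixed hood, origin on the table under the window's middle, 58 mm behind the lip's edge; axes as lip_edge. Two posts, 36 mm square, 480 mm tall, centred at x 12, y +205 and -205 mm, on feet 50 mm square. Plinth 440 mm wide, 90 mm high, its front at x 35 mm. Clear box above it, 300 mm high, x 35 to 225 mm. Below the lip, in front of the plinth, the space is free.
- lip_top (a point): the middle of the top of the lip, 18 mm above and 39 mm behind lip_edge, same axes. The lip is a lower board, 54 mm deep and 8 mm thick, with a narrower strip, 30 mm deep and 10 mm high, on its rear part.
- pointer (a point): the free tip of the window's pointer, a flat steel bar 6 mm high that crosses in front of the left (+y) post; this point is at the middle of the bar's height, 46 mm behind, 255 mm left of and 18 mm above lip_edge. It rises with the window.
- mark_mid (a point): the middle of the height mark, a steel tongue 16 mm high and 34 mm wide on a dark steel clamp on the left post, just outside the pointer's tip. It is fixed; its height on the post differs from run to run (the window must rise to between 0.09 and 0.16 from shut). z is up.
- bowl_mid (a point): bystander: turned wooden bowl, 110 mm across, 50 mm high; this point is on its axis, half-way up (z up). Loose on the table in front of the hood's right half.
- jar_mid (a point): bystander: small amber glass jar with a steel cap, 56 mm across, 60 mm high; this point is its centre (z up). Loose on the table in front of the hood's left half.
- finial_mid (a point): bystander: dark turned wooden finial, 52 mm across at the foot, 90 mm high; this point is its centre (z up). Loose on the table in front of the hood's left half, near the jar.
Mind the look-alikes: they are no part of the job. What is shaped like the part that bears finial_mid but yellow is not meant.

How it is judged (in metres and radians):
On the way:
1. the fingers push the window up from beneath its lip, at least 50 mm above shut (value of joint sash above 0.05 m and contact force between the fingers and sash_c0 above 0.5 N), for 0.2 s.
At the end, for the whole second after the job is handed in: The pointer's middle is within 8 mm above or below the middle of the tongue (so within the tongue's 16 mm height), the window is at rest, and bowl, jar and finial stand upright within 30 mm of where they were (z of pointer in the frame of mark_mid between -0.008 and 0.008 m and velocity of joint sash between -0.005 and 0.005 m/s and distance of each of bowl_mid, jar_mid, finial_mid from where it was at the start of the episode below 0.03 m and angle between each of bowl_mid, jar_mid, finial_mid's own z axis and vertical below 0.2 rad); the robot touches nothing.
It fails at once if the lip is pinched: fingers press on its underside and on its upper strip at once (contact force between the fingers and sash_c0 above 1 N and contact force between the fingers and sash_c1 above 1 N).
It fails at once if the bowl is lifted, pushed away or knocked over (distance of bowl_mid from where it was at the start of the episode above 0.03 m or angle between bowl_mid's own z axis and vertical above 0.5 rad).
It fails at once if the jar is lifted, pushed away or knocked over (distance of jar_mid from where it was at the start of the episode above 0.03 m or angle between jar_mid's own z axis and vertical above 0.5 rad).
It fails at once if the finial is lifted, pushed away or knocked over (distance of finial_mid from where it was at the start of the episode above 0.03 m or angle between finial_mid's own z axis and vertical above 0.5 rad).
It also fails if it takes over 42 s, if anything falls off the work surface, if the arm or the gripper's body presses on something with over 40 N, if the wrist force passes 120 N, or if a joint passes its speed limit or range.

## Working session

There is one attempt and no reset: what is moved stays moved. The work goes in short steps, Python scripts to look and compute and a tool call to move; the robot and the scene stay as the last step left them, time stands still between calls to the robot, and variables do not carry over. Pictures are saved under pics/ and viewed, and the job is handed in when it is done.

Besides the shell and the picture viewer there is one more tool, called after ">>>" as name(argument=value, ...), one argument or row to a line, values as JSON. move_arm: Moves the arm, as the interface text tells. Its arguments: {"type":"object","properties":{"steps":{"type":"array"},"grip":{"type":"number"},"newtons":{"type":"number"}},"required":["steps"]}

```bash
mkdir -p pics; ls
cat > h.py <<'E'
import numpy as np, cv2, json
from plant import robot, get_image
def grab(n,tag):
    g=get_image(n); cv2.imwrite(f'pics/{tag}.png',g['frame'][:,:,::-1].copy())
    np.savez(f'pics/{tag}.npz',**{k:np.array(v) for k,v in g.items()}); return g
def load(tag): return dict(np.load(f'pics/{tag}.npz'))
def ray(g,u,v):
    R=np.array(g['R']);t=np.array(g['t']);d=R.T@np.array([(u-g['cx'])/g['fx'],(v-g['cy'])/g['fy'],1.]);return -R.T@t,d/np.linalg.norm(d)
def onz(g,u,v,z):
    c,d=ray(g,u,v);return c+d*(z-c[2])/d[2]
def tri(*obs):
    A=np.zeros((3,3));b=np.zeros(3)
    for g,u,v in obs:
        c,d=ray(g,u,v);P=np.eye(3)-np.outer(d,d);A+=P;b+=P@c
    X=np.linalg.solve(A,b);return X
def proj(g,X):
    p=np.array(g['R'])@np.array(X)+np.array(g['t']);return (float(g['fx']*p[0]/p[2]+g['cx']),float(g['fy']*p[1]/p[2]+g['cy']))
E
python3 - <<'E'
from h import *
for n in('scene','top'):
    g=grab(n,n+'0'); print(n,-np.array(g['R']).T@np.array(g['t']),g['fx'])
print(robot.state())
E
```

```text
pics
scene [ 570.68213404  673.67119349 1088.75368819] 485.45739821053365
top [ 242.32685074   65.21598595 1479.73753968] 533.4982574402056
{'clock': 0.1, 'joint_positions': array([ 1.22308784,  0.32178678, -0.07008921,  1.45157711,  0.02257296,
        1.37080479, -0.05690465]), 'joint_velocities': array([-0.00099814, -0.00233329, -0.00039814, -0.00254762, -0.00111049,
        0.00074559,  0.0002884 ]), 'effort': array([-2.25630629e-04, -4.92572701e+01, -4.05794727e-01, -3.13397741e+01,
       -6.42140536e-02,  3.96129827e-02,  3.35667494e-05]), 'tool_pos': array([ 229.86301026, -607.45264208,  221.5341975 ]), 'ee_rot': array([ 0.12709298, -0.12736672,  0.69618372, -0.69494843]), 'wrist_force': array([0.57170604, 0.11401353, 0.08763832]), 'moment': array([-0.01310932,  0.0265132 ,  0.01360437]), 'grip_width': 87.28157722333572}
```

View pics/scene0.png

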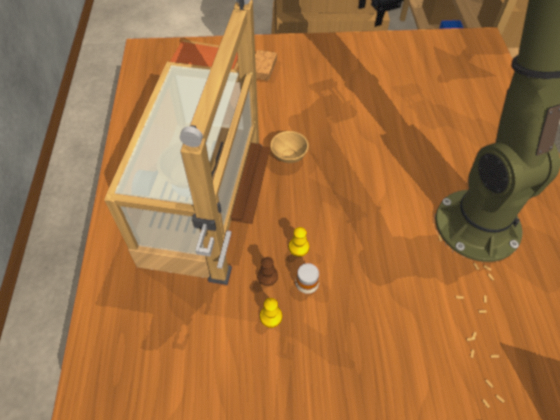

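View pics/top0.png

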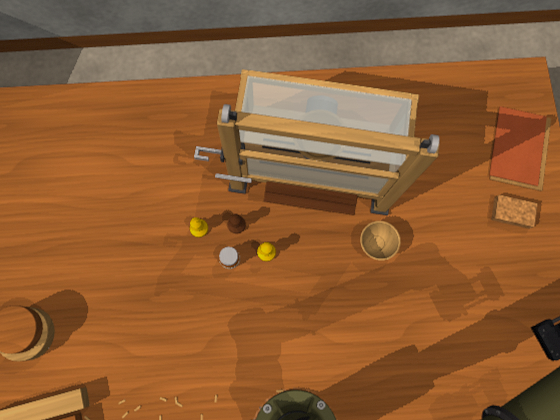

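The scene picture shows the hood on the left, with the tongue and pointer near (205,240) and (224,247), the dark finial at (267,270), yellow finials at (299,241) and (271,312), the jar at (308,278) and the bowl at (289,148). In the top picture, the lip is around (310,198), the dark finial is at (236,223), the jar at (229,257) and the bowl at (380,241). I'll enlarge both.

Run:
```python
import cv2
a=cv2.imread('pics/top0.png');b=cv2.imread('pics/scene0.png')
cv2.imwrite('pics/top0c.png',cv2.resize(a[90:275,180:430],None,fx=3.2,fy=3.2,interpolation=cv2.INTER_CUBIC)[:600,:800])
cv2.imwrite('pics/scene0c.png',cv2.resize(b[110:330,120:330],None,fx=2.7,fy=2.7,interpolation=cv2.INTER_CUBIC))
```

```text
(no output)
```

View pics/top0c.png

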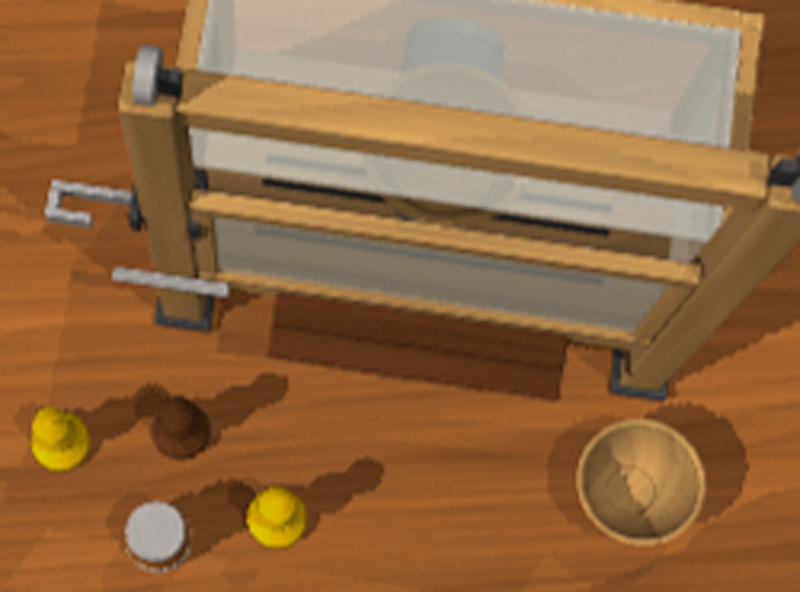

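View pics/scene0c.png

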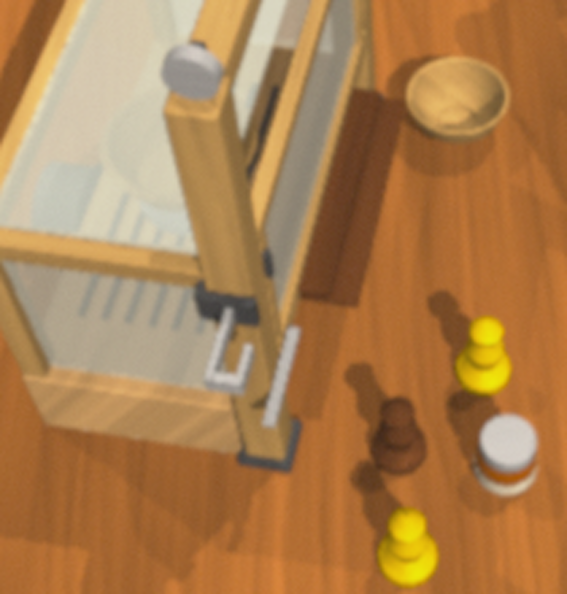

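Run:
```python
from h import *
T=load('top0');S=load('scene0')
tc=lambda u,v:(T,u/3.2+180,v/3.2+90)
sc=lambda u,v:(S,u/2.7+120,v/2.7+110)
def pr(n,X): print(n,np.round(X,1))
L=tri(tc(270,356),sc(357,305));Rr=tri(tc(558,398),sc(402,118))
pr('lipL',L);pr('lipR',Rr);d=L-Rr;print(np.linalg.norm(d),np.degrees(np.arctan2(-d[0],d[1])))
pr('ptr tip',tri(tc(115,273),sc(269,423)));pr('ptr inner',tri(tc(228,290),sc(295,330)))
pr('hook tongue outer corner',tri(tc(50,216),sc(240,384)))
pr('hook tongue inner end',tri(tc(90,219),sc(249,348)))
pr('hook rear outer',tri(tc(52,184),sc(210,383)))
pr('bowl',onz(T,*tc(641,482)[1:],50));pr('jar',onz(T,*tc(156,531)[1:],60));pr('fin',onz(T,*tc(182,430)[1:],20))
pr('y1',onz(T,*tc(60,445)[1:],20));pr('y2',onz(T,*tc(276,522)[1:],20))
for n,p in (('footL',(157,322)),('footL2',(210,328)),('footR1',(615,390)),('footR2',(664,397))): pr(n,onz(T,*tc(*p)[1:],10))
```

```text
lipL [595.3  42.4 121.6]
lipR [ 548.  -193.8   98.4]
242.04833313189744 -11.313530948342894
ptr tip [669.  165.2 139.3]
ptr inner [649.2  73.7 134.9]
hook tongue outer corner [676.3 202.  268.2]
hook tongue inner end [671.1 172.3 269.2]
hook rear outer [699.3 199.9 269.4]
bowl [ 482.6 -266.3   50. ]
jar [465.6 146.7  60. ]
fin [559.3 122.   20. ]
y1 [552.8 228.8  20. ]
y2 [473.   45.3  20. ]
footL [661.4 139.5  10. ]
footL2 [652.8  92.6  10. ]
footR1 [ 573.  -262.1   10. ]
footR2 [ 563.9 -304.7   10. ]
```

>>> move_arm(
  steps=[
    [[0, 0, 0.03, 0, 0, 0], [0, 0, 0.03, 0, 0, 0], [0, 0, 0.03, 0, 0, 0], [0, 0, 0.03, 0, 0, 0], [0, 0, 0.03, 2.9, -7.5, 0], [0, 0, 0, 2.9, -7.5, 0], [0, 0, 0, 2.9, -7.5, 0], [0, 0, 0, 2.9, -7.5, 0]],
  ],
  grip=0,
)

```text
clock: 0.9
tool_pos: [238.9, -601.3, 376.6]
ee_rot: [0.33, 0.069, 0.703, -0.627]
wrist_force: [-0.4, 0.6, -1.4]
grip_width: 30.6
```

```bash
cat >> h.py <<'E'
from scipy.spatial.transform import Rotation as Ro
def st():
    s=robot.state(); q=s['ee_rot'];R=Ro.from_quat([q[1],q[2],q[3],q[0]]).as_matrix()
    print('t',round(s['clock'],2),'j',np.round(s['joint_positions'],3).tolist(),'p',np.round(s['tool_pos'],1).tolist(),'F',np.round(s['wrist_force'],2).tolist(),'grip',round(s['grip_width'],1))
    print('fing',np.round(R[:,1],3),'az',round(np.degrees(np.arctan2(R[1,1],R[0,1])),1),'el',round(np.degrees(np.arcsin(R[2,1])),1),'jaw',np.round(R[:,2],3))
    with open('log.jsonl','a') as f: f.write(json.dumps([s['joint_positions'].tolist(),s['tool_pos'].tolist(),R.tolist()])+'\n')
    return s,R
E
python3 -c "
from h import *
st()"
```

```text
t 0.9 j [1.511, 0.363, -0.077, 1.212, -0.54, 1.705, 0.218] p [238.9, -601.3, 376.6] F [-0.37, 0.64, -1.35] grip 30.6
fing [ 0.51   0.205 -0.836] az 21.9 el -56.7 jaw [ 0.377 -0.926  0.003]
```

>>> move_arm(
  steps=[
    [[0, 0, 0, -2.9, 7.5, 0], [0, 0, 0, -2.9, 7.5, 0], [0, 0, 0, -2.9, 7.5, 0], [0, 0, 0, -2.9, 7.5, 0], [0, 0, 0, -2.9, 7.5, 0], [0, 0, 0, -2.9, 7.5, 0], [0, 0, 0, -2.9, 7.5, 0], [0, 0, 0, -2.9, 7.5, 0]],
  ],
  grip=0,
)

```text
clock: 1.7
tool_pos: [215.2, -611.3, 370.7]
ee_rot: [0.085, 0.312, -0.627, 0.708]
wrist_force: [0.1, -0.1, -1.2]
grip_width: 0.3
```

```bash
python3 -c "
from h import *
st()"
```

```text
t 1.7 j [0.924, 0.349, -0.05, 1.243, 0.572, 1.729, -0.317] p [215.2, -611.3, 370.7] F [0.12, -0.12, -1.23] grip 0.3
fing [-0.512 -0.198 -0.836] az -158.8 el -56.7 jaw [ 0.336 -0.942  0.018]
```

```bash
cat > fk.py <<'E'
import numpy as np, json, itertools
from scipy.spatial.transform import Rotation as Ro
from scipy.optimize import least_squares
def rz(a): return Ro.from_euler('z',a).as_matrix()
def ry(a): return Ro.from_euler('y',a).as_matrix()
def fk(q,p,s=(-1,-1,-1,-1),full=False):
    d1,L1,a,a2,L2,b,L3=p[:7]
    R=rz(s[0]*q[0]);P=np.array([0,0,d1.__float__()]);pts=[P]
    R=R@ry(q[1])@rz(s[1]*q[2]);P=P+R@[a,0,L1];pts.append(P)
    R=R@ry(q[3])@rz(s[2]*q[4]);P=P+R@np.array([0,0,L2])+R@rz(-s[2]*q[4])@[a2,0,0];pts.append(P)
    R=R@ry(q[5]);P=P+R@[b,0,L3];pts.append(P)
    R=R@rz(s[3]*q[6])
    return (P,R,pts) if full else (P,R)
def data():
    D=[json.loads(l) for l in open('log.jsonl')]
    s=[1.22308784,0.32178678,-0.07008921,1.45157711,0.02257296,1.37080479,-0.05690465]
    D.append([s,[229.86301026,-607.45264208,221.5341975],Ro.from_quat([-0.12736672,0.69618372,-0.69494843,0.12709298]).as_matrix().tolist()])
    return D
def fit(s,prior=np.array([330,350,0,0,350,0,230.])):
    D=data()
    f=lambda p:np.concatenate([fk(d[0],p,s)[0]-d[1] for d in D]+[0.02*(p-prior)])
    return least_squares(f,prior)
E
python3 - <<'E'
from fk import *
D=data()
for s in itertools.product((-1,1),repeat=4):
    p=np.array([330,350,0,0,350,0,230.])
    # orientation: constant tool offset
    M=[fk(d[0],p,s)[1].T@np.array(d[2]) for d in D]
    e=max(np.degrees(Ro.from_matrix(M[0].T@m).magnitude()) for m in M)
    r=fit(s); print(s,round(e,2),np.round(r.x,1),round(np.abs(r.fun[:9]).max(),2))
    if e<1: print(np.round(M[0],2))
E
```

```text
(-1, -1, -1, -1) 0.0 [-508.5 1060.6 -243.9 -123.5  507.   -26.2  371.9] 9.72
[[-0. -0. -1.]
 [-1. -0.  0.]
 [-0.  1. -0.]]
(-1, -1, -1, 1) 61.28 [-508.5 1060.6 -243.9 -123.5  507.   -26.2  371.9] 9.72
(-1, -1, 1, -1) 122.44 [-730.6  324.4  152.9 -541.4  738.5  435.3 -310.9] 18.02
(-1, -1, 1, 1) 147.87 [-730.6  324.4  152.9 -541.4  738.5  435.3 -310.9] 18.02
(-1, 1, -1, -1) 6.73 [-1091.9  1373.7  -655.2  -274.8   595.7  -203.3   345.3] 27.11
(-1, 1, -1, 1) 64.32 [-1091.9  1373.7  -655.2  -274.8   595.7  -203.3   345.3] 27.11
(-1, 1, 1, -1) 123.64 [-1335.7   672.   -214.3  -694.6   810.6   295.1  -334.9] 22.81
(-1, 1, 1, 1) 150.18 [-1335.7   672.   -214.3  -694.6   810.6   295.1  -334.9] 22.81
(1, -1, -1, -1) 138.73 [-10390.4   8570.1  -4147.   -1602.9    256.4   -176.1    341.8] 224.3
(1, -1, -1, 1) 115.37 [-10390.4   8570.1  -4147.   -1602.9    256.4   -176.1    341.8] 224.3
(1, -1, 1, -1) 68.35 [-10731.1   8048.5  -3354.5  -2036.1    357.1    603.7   -336.7] 176.18
(1, -1, 1, 1) 40.45 [-10731.1   8048.5  -3354.5  -2036.1    357.1    603.7   -336.7] 176.18
(1, 1, -1, -1) 134.1 [ 14064.2 -10587.7   3064.6   2379.7    542.5     90.8    393.2] 133.69
(1, 1, -1, 1) 110.92 [ 14064.2 -10587.7   3064.6   2379.7    542.5     90.8    393.2] 133.69
(1, 1, 1, -1) 71.22 [ 13754.7 -11075.4   3845.1   1975.3    626.9    847.8   -242.9] 145.3
(1, 1, 1, 1) 46.88 [ 13754.7 -11075.4   3845.1   1975.3    626.9    847.8   -242.9] 145.3
```

>>> move_arm(
  steps=[
    [[0, 0.02, 0, -2.9, 7.5, 0], [0, 0.03, 0, -2.9, 7.5, 0], [0, 0.03, 0, -2.9, 7.5, 0]],
  ],
)

```text
clock: 2.0
tool_pos: [216.3, -531.2, 370.9]
ee_rot: [0.234, 0.441, -0.538, 0.679]
wrist_force: [1.0, -0.3, -0.6]
grip_width: 0.4
```

```bash
python3 -c "
from h import *
st()"
```

```text
t 2.0 j [0.697, 0.349, -0.065, 1.469, 0.882, 1.892, -0.568] p [216.3, -531.2, 370.9] F [0.96, -0.27, -0.57] grip 0.4
fing [-0.792 -0.312 -0.524] az -158.5 el -31.6 jaw [ 0.348 -0.937  0.032]
```

>>> move_arm(
  steps=[
    [[0, 0.04, 0, 0, 0, 8], [0, 0.04, 0, 0, 0, 8], [0, 0.04, 0, 0, 0, 8], [0, 0.03, 0, 0, 0, 8]],
  ],
)

```text
clock: 2.4
tool_pos: [223.4, -375.9, 350.4]
ee_rot: [0.031, 0.593, -0.389, 0.705]
wrist_force: [0.4, 0.4, 1.9]
grip_width: 0.1
```

```bash
python3 -c "
from h import *
st()
from fk import *
r=fit((-1,)*4);print(np.round(r.x,1),np.round(r.fun[:-7],1))"
```

```text
t 2.4 j [0.522, -0.115, -0.279, 2.031, 0.904, 1.689, -0.486] p [223.4, -375.9, 350.4] F [0.44, 0.36, 1.86] grip 0.1
fing [-0.505 -0.695 -0.512] az -126.0 el -30.8 jaw [ 0.811 -0.585 -0.005]
[158.5 509.4 -15.2 -63.9 485.9 -24.  387.4] [34.4  8.6 -0.7  6.8 12.  -1.7  4.8  2.3  1.7 -0.4 12.2 -2.  26.1  0.6
  2.8]
```

```bash
cat > fk2.py <<'E'
from fk import *
PR=np.array([0,0,330, 0,0,200, 0,0,150, 0,0,200, 0,0,150, 0,0,100, 0,0,150.])
def fkg(q,v,full=False):
    v=np.reshape(v,(7,3));R=np.eye(3);P=np.zeros(3);pts=[]
    for i in range(7):
        R=R@(ry(q[i]) if i in(1,3,5) else rz(-q[i])); P=P+R@v[i]; pts.append(P)
    return P,R,pts
def lin():
    D=data();A=[];b=[]
    for d in D:
        R=np.eye(3);row=[]
        for i in range(7):
            R=R@(ry(d[0][i]) if i in(1,3,5) else rz(-d[0][i])); row.append(R)
        A.append(np.hstack(row));b.append(np.array(d[1]))
    A=np.vstack(A);b=np.concatenate(b);lam=1e-2
    x=PR+np.linalg.lstsq(np.vstack([A,lam*np.eye(21)]),np.concatenate([b-A@PR,np.zeros(21)]),rcond=None)[0]
    return x,A@x-b
E
python3 -c "
from fk2 import *
x,r=lin();print(np.round(x.reshape(7,3),0),np.round(r,1))"
```

```text
[[ -2. -25. 263.]
 [  8. -25. 251.]
 [ -1.  12. 201.]
 [ -1.  12. 282.]
 [  1.   1. 232.]
 [  2.   1. 157.]
 [ -5.  -2. 207.]] [ 0.1  0.   0.   0.  -0.1 -0.1  0.   0.1  0.   0.  -0.  -0.  -0.1 -0.
  0. ]
```

```bash
cat > ik.py <<'E'
from fk2 import *
LO=np.array([-2.86,-.3,-1.38,.06,-1.56,.09,-2.69])+.03;HI=np.array([2.86,2.09,1.24,2.45,4.7,2.05,2.69])-.03
M0=np.array([[0,0,-1],[-1,0,0],[0,1,0.]])
def target(az,el,flip=1,roll=0):
    a,e=np.radians([az,el]);f=np.array([np.cos(e)*np.cos(a),np.cos(e)*np.sin(a),np.sin(e)])
    h=np.array([-np.sin(a),np.cos(a),0])*flip;h=Ro.from_rotvec(f*np.radians(roll)).apply(h)
    return np.column_stack([np.cross(f,h),f,h])
def solve(P,R,q0,x):
    def f(q):
        p,r,_=fkg(q,x);return np.concatenate([(p-P)/100,2*Ro.from_matrix(R.T@(r@M0)).as_rotvec(),0.001*(q-q0)])
    return least_squares(f,np.clip(q0,LO+1e-3,HI-1e-3),bounds=(LO,HI))
E
python3 - <<'E'
from ik import *
x,_=lin();rng=np.random.default_rng(0)
xh=np.array([.978,-.208]);yh=np.array([.208,.978]);lip=np.array([572,-75.])
for az,el,z in((-12,0,105),(-12,0,235),(-12,10,105),(-12,-15,105),(10,0,105),(-30,0,105)):
  for flip in(1,-1):
    a=np.radians(az);p=lip-45*yh+5*xh*0+40*np.array([np.cos(a),np.sin(a)]);best=[]
    for k in range(25):
        r=solve(np.array([*p,z]),target(az,el,flip),rng.uniform(LO,HI),x)
        if np.abs(r.fun[:6]).max()<.02: best.append(r.x)
    print(az,el,z,flip,len(best));
    for b in best[:3]: print('  ',np.round(b,2),[np.round(t).tolist() for t in fkg(b,x)[2][2:5:2]])
E
```

```text
-12 0 105 1 0
-12 0 105 -1 0
-12 0 235 1 0
-12 0 235 -1 0
-12 10 105 1 16
   [ 0.44  0.93 -0.24  2.42  3.26  1.92 -1.35] [[311.0, -189.0, 530.0], [250.0, -57.0, 38.0]]
   [ 0.44  0.93 -0.24  2.42  3.26  1.92 -1.35] [[311.0, -189.0, 530.0], [250.0, -57.0, 38.0]]
   [ 1.25  1.37 -0.78  2.37  3.86  1.56 -0.69] [[96.0, -432.0, 353.0], [250.0, -56.0, 39.0]]
-12 10 105 -1 9
   [ 0.48  0.94 -0.31  2.42  3.27  1.91  1.84] [[304.0, -202.0, 528.0], [252.0, -46.0, 42.0]]
   [ 0.48  0.94 -0.31  2.42  3.27  1.91  1.84] [[304.0, -202.0, 528.0], [252.0, -46.0, 42.0]]
   [ 0.48  0.94 -0.31  2.42  3.27  1.91  1.84] [[304.0, -202.0, 528.0], [252.0, -46.0, 42.0]]
-12 -15 105 1 0
-12 -15 105 -1 0
10 0 105 1 11
   [ 1.44  0.99 -0.77  2.36  4.16  1.04 -1.22] [[5.0, -377.0, 511.0], [243.0, -179.0, 101.0]]
   [ 0.77  0.69 -0.2   2.42  3.93  1.45 -1.51] [[180.0, -229.0, 608.0], [243.0, -180.0, 101.0]]
   [ 2.12  2.06 -1.18  2.33  3.1   0.14  0.66] [[-250.0, -314.0, 54.0], [243.0, -180.0, 105.0]]
10 0 105 -1 10
   [ 0.95  0.72 -0.38  2.42  3.96  1.37  1.71] [[142.0, -265.0, 600.0], [242.0, -169.0, 105.0]]
   [ 0.95  0.72 -0.38  2.42  3.96  1.37  1.71] [[142.0, -265.0, 600.0], [242.0, -169.0, 105.0]]
   [ 0.95  0.72 -0.38  2.42  3.96  1.37  1.71] [[142.0, -265.0, 600.0], [242.0, -169.0, 105.0]]
-30 0 105 1 17
   [ 0.73  1.03 -0.8   2.4   2.91  1.86 -0.95] [[258.0, -288.0, 496.0], [280.0, 40.0, 102.0]]
   [ 0.81  1.11 -0.86  2.39  3.    1.87 -0.86] [[245.0, -321.0, 464.0], [280.0, 41.0, 102.0]]
   [ 0.41  0.82 -0.56  2.42  2.66  1.78 -1.23] [[285.0, -169.0, 570.0], [279.0, 40.0, 101.0]]
-30 0 105 -1 8
   [ 0.27  0.76 -0.47  2.42  2.56  1.73  1.85] [[287.0, -123.0, 589.0], [285.0, 49.0, 105.0]]
   [ 0.55  0.9  -0.7   2.4   2.74  1.82  2.04] [[278.0, -219.0, 543.0], [285.0, 50.0, 105.0]]
   [ 0.27  0.76 -0.47  2.42  2.56  1.73  1.85] [[287.0, -123.0, 589.0], [285.0, 49.0, 105.0]]
```

Run:
```python
from ik import *
x,_=lin();rng=np.random.default_rng(0)
xh=np.array([.978,-.208]);yh=np.array([.208,.978]);lip=np.array([572,-75.])
for az,c in((5,0),(10,5),(15,15),(20,25),(28,45)):
 for el,z in((0,103),(-6,103),(0,235),(-6,235)):
  for flip in(1,-1):
    p=lip+c*yh+45*xh;best=[]
    for k in range(20):
        r=solve(np.array([*p,z]),target(az,el,flip),rng.uniform(LO,HI),x)
        if np.abs(r.fun[:6]).max()<.02: best.append((np.minimum(r.x-LO,HI-r.x).min(),r.x))
    best.sort(key=lambda t:-t[0])
    print(az,c,el,z,flip,len(best),*[(round(b[0],2),np.round(b[1],2).tolist(),[np.round(t).tolist() for t in fkg(b[1],x)[2][2:5:2]]) for b in best[:1]])
```

```text
5 0 0 103 1 11 (np.float64(0.04), [1.93, 1.95, -1.12, 2.38, 3.75, 0.45, -0.04], [[-192.0, -376.0, 101.0], [253.0, -119.0, 102.0]])
5 0 0 103 -1 10 (np.float64(0.02), [1.58, 1.36, -0.99, 2.4, 3.94, 0.9, 2.42], [[-48.0, -439.0, 359.0], [252.0, -109.0, 104.0]])
5 0 -6 103 1 13 (np.float64(0.01), [1.76, 1.56, -1.15, 2.41, 3.67, 0.62, -0.34], [[-130.0, -433.0, 272.0], [255.0, -119.0, 139.0]])
5 0 -6 103 -1 13 (np.float64(0.0), [1.94, 2.06, -1.23, 2.42, 3.17, 0.5, -2.6], [[-188.0, -355.0, 54.0], [255.0, -110.0, 144.0]])
5 0 0 235 1 0
5 0 0 235 -1 0
5 0 -6 235 1 0
5 0 -6 235 -1 0
10 5 0 103 1 13 (np.float64(0.06), [1.46, 1.12, -0.86, 2.36, 4.08, 0.98, -1.06], [[2.0, -406.0, 461.0], [258.0, -146.0, 99.0]])
10 5 0 103 -1 10 (np.float64(0.05), [1.55, 1.24, -0.95, 2.37, 4.08, 0.87, 2.21], [[-36.0, -425.0, 411.0], [256.0, -136.0, 104.0]])
10 5 -6 103 1 11 (np.float64(0.02), [1.34, 0.87, -0.82, 2.4, 3.95, 0.97, -1.21], [[35.0, -343.0, 555.0], [260.0, -146.0, 137.0]])
10 5 -6 103 -1 10 (np.float64(0.0), [1.26, 0.8, -0.77, 2.42, 3.89, 1.03, 1.89], [[59.0, -319.0, 578.0], [258.0, -136.0, 141.0]])
10
[... 2730 characters left out ...]
79.0, -302.0, 589.0], [307.0, -215.0, 137.0]])
28 45 -6 103 -1 12 (np.float64(0.14), [1.11, 0.71, -0.57, 2.28, 4.36, 1.05, 1.49], [[93.0, -282.0, 604.0], [302.0, -205.0, 141.0]])
28 45 0 235 1 12 (np.float64(0.15), [1.56, 0.73, -1.04, 2.26, 4.52, 0.86, -1.81], [[-41.0, -298.0, 600.0], [306.0, -216.0, 231.0]])
28 45 0 235 -1 14 (np.float64(0.12), [1.41, 0.57, -0.89, 2.3, 4.42, 1.0, 1.3], [[-6.0, -242.0, 645.0], [301.0, -207.0, 235.0]])
28 45 -6 235 1 15 (np.float64(0.15), [1.48, 0.5, -0.96, 2.27, 4.5, 0.89, -1.98], [[-26.0, -216.0, 660.0], [307.0, -216.0, 269.0]])
28 45 -6 235 -1 13 (np.float64(0.12), [1.41, 0.42, -0.9, 2.3, 4.44, 0.95, 1.14], [[-15.0, -184.0, 676.0], [302.0, -206.0, 273.0]])
```

Run:
```python
from ik import *
x,_=lin();rng=np.random.default_rng(0)
xh=np.array([.978,-.208]);yh=np.array([.208,.978]);lip=np.array([572,-75.])
q0=np.array([1.511,.363,-.077,1.212,-.54,1.705,.218])
for az,c in((36,60),(40,65),(46,75),(55,85)):
 for el,z in((0,103),(-6,103),(0,240),(-6,240)):
  for flip in(1,-1):
    p=lip+c*yh+45*xh;best=[]
    for k in range(25):
        r=solve(np.array([*p,z]),target(az,el,flip),q0 if k==0 else rng.uniform(LO,HI),x)
        if np.abs(r.fun[:6]).max()<.02 and r.x[4]<0: best.append((np.minimum(r.x-LO,HI-r.x).min(),r.x))
    best.sort(key=lambda t:-t[0])
    print(az,c,el,z,flip,len(best),*[(round(b[0],2),np.round(b[1],2).tolist(),[np.round(t).tolist() for t in fkg(b[1],x)[2][2:5:2]]) for b in best[:1]])
```

```text
36 60 0 103 1 7 (np.float64(0.3), [1.61, 1.37, -1.05, 2.1, -1.16, 0.58, -1.84], [[-64.0, -437.0, 356.0], [336.0, -244.0, 99.0]])
36 60 0 103 -1 8 (np.float64(0.17), [1.74, 1.61, -1.18, 2.11, -0.73, 0.37, 1.01], [[-120.0, -435.0, 248.0], [330.0, -236.0, 103.0]])
36 60 -6 103 1 3 (np.float64(0.0), [1.37, 0.94, -0.82, 2.14, -1.53, 0.83, -1.8], [[31.0, -362.0, 531.0], [337.0, -243.0, 137.0]])
36 60 -6 103 -1 9 (np.float64(0.11), [1.74, 1.56, -1.24, 2.13, -0.53, 0.27, 0.74], [[-122.0, -435.0, 273.0], [332.0, -236.0, 141.0]])
36 60 0 240 1 6 (np.float64(0.06), [1.58, 0.85, -1.09, 2.16, -1.47, 0.81, -2.0], [[-49.0, -335.0, 562.0], [336.0, -245.0, 236.0]])
36 60 0 240 -1 7 (np.float64(0.0), [1.56, 0.78, -1.06, 2.19, -1.53, 0.86, 1.16], [[-41.0, -314.0, 586.0], [330.0, -236.0, 240.0]])
36 60 -6 240 1 4 (np.float64(0.0), [1.5, 0.61, -1.0, 2.17, -1.53, 0.88, -2.12], [[-27.0, -256.0, 635.0], [338.0, -244.0, 274.0]])
36 60 -6 240 -1 8 (np.float64(0.0), [1.54, 0.61, -1.05, 2.19, -1.53, 0.86, 1.02], [[-37.0, -255.0, 635.0], [332.0, -235.0, 278.0]])
40 65 0 103 1 4 (np.float64(0.36), [1.53, 1.28, -0
[... 2397 characters left out ...]
79.0, -373.0, 504.0], [430.0, -302.0, 137.0]])
55 85 -6 103 -1 13 (np.float64(0.49), [1.32, 1.05, -0.86, 1.91, -0.99, 0.92, 0.93], [[56.0, -387.0, 490.0], [422.0, -296.0, 141.0]])
55 85 0 240 1 5 (np.float64(0.28), [1.43, 0.98, -1.05, 1.9, -1.0, 0.97, -2.38], [[6.0, -373.0, 518.0], [430.0, -304.0, 236.0]])
55 85 0 240 -1 9 (np.float64(0.28), [1.45, 0.97, -1.07, 1.93, -1.0, 0.96, 0.76], [[-3.0, -371.0, 521.0], [421.0, -298.0, 240.0]])
55 85 -6 240 1 6 (np.float64(0.14), [0.98, 0.53, -0.47, 1.96, -1.39, 1.29, -2.3], [[94.0, -211.0, 651.0], [430.0, -302.0, 274.0]])
55 85 -6 240 -1 7 (np.float64(0.39), [1.34, 0.72, -0.91, 1.94, -1.14, 1.06, 0.76], [[25.0, -296.0, 604.0], [422.0, -296.0, 278.0]])
```

>>> move_arm(
  steps=[
    [[0, -0.04, 0.01, 0, 0, -8], [0, -0.04, 0.01, 0, 0, -8], [0, -0.04, 0, 0, 0, -8], [0, -0.04, 0, 0, 0, -8], [0, -0.02, 0, 2.9, -7.5, 0], [0, -0.02, 0, 2.9, -7.5, 0], [0, -0.02, 0, 2.9, -7.5, 0], [0, 0, 0, 2.9, -7.5, 0], [0, 0, 0, 2.9, -7.5, 0], [0, 0, 0, 2.9, -7.5, 0], [0, 0, 0, 2.9, -7.5, 0], [0, 0, 0, 2.9, -7.5, 0], [0, 0, 0, 2.9, -7.5, 0], [0, 0, 0, 2.9, -7.5, 0], [0, 0, 0, 2.9, -7.5, 0], [0, 0, 0, 2.9, -7.5, 0], [0, 0, 0, 2.9, -7.5, 0]],
  ],
)

```text
clock: 4.1
tool_pos: [212.2, -587.7, 352.6]
ee_rot: [0.42, 0.148, 0.669, -0.595]
wrist_force: [1.0, -0.6, -0.3]
grip_width: 0.6
```

```bash
python3 -c "
from h import *
st()
from fk2 import *
x,r=lin();print(np.round(x.reshape(7,3),0).tolist(),np.abs(r).max())"
```

```text
t 4.1 j [1.593, 0.381, 0.007, 1.353, -0.777, 1.728, 0.456] p [212.2, -587.7, 352.6] F [1.0, -0.64, -0.27] grip 0.6
fing [ 0.698  0.249 -0.671] az 19.6 el -42.1 jaw [ 0.386 -0.921  0.06 ]
[[-0.0, -10.0, 252.0], [1.0, -10.0, 258.0], [-0.0, -3.0, 208.0], [1.0, -3.0, 282.0], [-0.0, -0.0, 232.0], [1.0, -0.0, 159.0], [-1.0, 0.0, 209.0]] 0.08669413856856067
```

>>> move_arm(
  steps=[
    [[0.02, 0.03, 0, 2.8, -7.5, 0], [0.02, 0.03, 0, 2.8, -7.5, 0], [0.02, 0.03, 0, 2.8, -7.5, 0], [0.02, 0.03, 0, 2.8, -7.5, 0], [0.02, 0.03, 0, 0, 0, 6], [0.02, 0.03, 0, 0, 0, 6]],
  ],
)

```text
clock: 4.7
tool_pos: [322.4, -406.9, 342.0]
ee_rot: [0.601, 0.293, 0.626, -0.402]
wrist_force: [0.2, -0.5, -0.7]
grip_width: 0.4
```

```bash
python3 -c "
from h import *
st()"
```

```text
t 4.7 j [1.632, 0.374, -0.144, 1.794, -1.132, 1.83, 0.721] p [322.4, -406.9, 342.0] F [0.22, -0.51, -0.74] grip 0.4
fing [ 0.85   0.506 -0.151] az 30.8 el -8.7 jaw [ 0.517 -0.855  0.046]
```

>>> move_arm(
  steps=[
    [[0.027, 0.038, 0, 0, 0, 3], [0.027, 0.038, 0, 0, 0, 3], [0.027, 0.038, 0, 0, 0, 3], [0.027, 0.038, 0, 0, 0, 3], [0.027, 0.038, 0, 0, 0, 3]],
  ],
)

```text
clock: 5.2
tool_pos: [460.3, -211.7, 337.8]
ee_rot: [0.647, 0.208, 0.661, -0.317]
wrist_force: [1.6, -1.4, 0.4]
grip_width: 0.3
```

```bash
python3 -c "
from h import *
st()"
```

```text
t 5.2 j [1.408, 0.254, -0.332, 1.975, -1.191, 1.682, 0.717] p [460.3, -211.7, 337.8] F [1.63, -1.43, 0.42] grip 0.3
fing [ 0.685  0.712 -0.151] az 46.1 el -8.7 jaw [ 0.724 -0.689  0.039]
```

>>> move_arm(
  steps=[
    [[0.027, 0.036, -0.02, 0, 0, 0], [0.027, 0.036, -0.02, 0, 0, 0], [0.02, 0.03, -0.03, 0, 0, 0], [0, 0, -0.03, 0, 0, 0], [0, 0, -0.03, 0, 0, 0], [0, 0, 0, 0, 0, 0]],
  ],
)

```text
clock: 5.8
tool_pos: [537.4, -96.4, 204.6]
ee_rot: [0.65, 0.2, 0.662, -0.314]
wrist_force: [0.5, -0.1, 0.1]
grip_width: 0.4
```

```bash
python3 -c "
from h import *
st()
grab('top','t1');grab('scene','s1')
a=cv2.imread('pics/t1.png');b=cv2.imread('pics/s1.png')
cv2.imwrite('pics/b1.png',np.hstack([cv2.resize(a[90:390,150:430],(400,429)),cv2.resize(b[90:390,100:380],(400,429))]))"
```

```text
t 5.8 j [1.242, 0.416, -0.436, 2.147, -1.306, 1.357, 0.971] p [537.4, -96.4, 204.6] F [0.5, -0.06, 0.08] grip 0.4
fing [ 0.674  0.722 -0.155] az 47.0 el -8.9 jaw [ 0.735 -0.677  0.043]
```

View pics/b1.png

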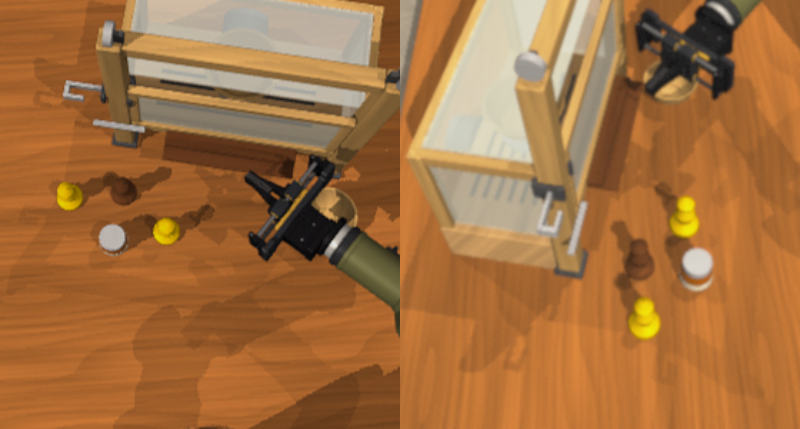

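The wide hand at this oblique angle would run into the lip. I'll roll it so the 190 mm side stands upright and check which headings can be reached.

Run:
```python
from ik import *
x,_=lin();rng=np.random.default_rng(0)
xh=np.array([.978,-.208]);yh=np.array([.208,.978]);lip=np.array([572,-75.])
q0=np.array([1.242,.416,-.436,2.147,-1.306,1.357,.971])
for az in(20,25,29):
 for c in (20,60):
  for el in(-5,-12):
   for roll in(90,-90):
    out=[]
    for z in(98,230):
     for br in (-1,1):
      p=lip+c*yh+25*xh;best=[]
      for k in range(12):
        s=rng.uniform(LO,HI) if k else q0.copy()
        s[4]=-1.3 if br<0 else 4.
        r=solve(np.array([*p,z]),target(az,el,-1,roll),s,x)
        if np.abs(r.fun[:6]).max()<.02 and (r.x[4]<1)==(br<0): best.append((round(np.minimum(r.x-LO,HI-r.x).min(),2),np.round(r.x,2).tolist()))
      best.sort(key=lambda t:-t[0]); out.append((z,br,[(float(b[0]),b[1]) for b in best[:1]]))
    print(az,c,el,roll); [print('    ',o) for o in out if o[2]]
```

```text
20 20 -5 90
     (98, 1, [(0.01, [1.96, 1.66, -1.27, 2.41, 3.74, 0.14, 1.25])])
20 20 -5 -90
     (98, 1, [(0.0, [1.98, 1.7, -1.28, 2.41, 3.51, 0.12, -1.64])])
20 20 -12 90
20 20 -12 -90
20 60 -5 90
20 60 -5 -90
20 60 -12 90
20 60 -12 -90
25 20 -5 90
     (98, -1, [(0.0, [1.9, 1.47, -1.23, 2.35, -1.53, 0.23, 0.12])])
     (98, 1, [(0.06, [1.7, 1.09, -1.05, 2.36, 4.54, 0.62, 0.11])])
     (230, 1, [(0.01, [1.16, 0.24, -0.57, 2.41, 4.33, 1.13, -0.43])])
25 20 -5 -90
     (98, 1, [(0.0, [-0.27, 0.91, 0.85, 2.41, 3.85, 1.9, 2.66])])
     (230, 1, [(0.0, [0.7, 0.19, -0.09, 2.42, 4.31, 1.22, 2.66])])
25 20 -12 90
     (98, 1, [(0.03, [1.11, 0.53, -0.52, 2.39, 4.32, 1.01, -0.16])])
     (230, 1, [(0.03, [1.25, 0.12, -0.67, 2.39, 4.42, 1.02, -0.61])])
25 20 -12 -90
     (230, 1, [(0.02, [1.09, 0.1, -0.51, 2.4, 4.41, 1.04, 2.53])])
25 60 -5 90
     (98, 1, [(0.02, [1.09, 0.69, -0.58, 2.4, 4.21, 1.11, 0.05])])
25 60 -5 -90
     (98, 1, [(0.0, [1.77, 1.38, -1.19, 2.39, 4.34, 0.35, -2.66])])
25 60 -12 90
     (98, 1, [(0.01, [1.82, 1.4, -1.33, 2.41, 3.67, 0.16, 1.07])])
     (230, 1, [(0.0, [1.4
[... 1239 characters left out ...]
15, -0.49, 2.35, 4.52, 1.08, 2.5])])
29 60 -5 90
     (98, -1, [(0.0, [1.81, 1.46, -1.23, 2.34, -1.53, 0.24, 0.11])])
     (98, 1, [(0.06, [1.06, 0.68, -0.52, 2.36, 4.33, 1.13, -0.04])])
     (230, 1, [(0.03, [1.28, 0.29, -0.76, 2.39, 4.36, 1.07, -0.41])])
29 60 -5 -90
     (98, 1, [(0.0, [-0.32, 0.9, 0.84, 2.4, 3.86, 1.88, 2.66])])
     (230, 1, [(0.0, [0.42, 0.2, 0.11, 2.42, 4.28, 1.26, 2.66])])
29 60 -12 90
     (98, 1, [(0.06, [1.55, 0.85, -1.04, 2.36, 4.46, 0.62, -0.03])])
     (230, 1, [(0.05, [1.71, 0.3, -1.22, 2.37, 4.51, 0.85, -0.57])])
29 60 -12 -90
     (98, 1, [(0.0, [-0.32, 0.7, 0.86, 2.42, 4.03, 1.63, 2.66])])
     (230, 1, [(0.04, [1.05, 0.12, -0.54, 2.38, 4.42, 1.03, 2.53])])
```

```bash
cat > srch.py <<'E'
from ik import *
xh=np.array([.978,-.208,0]);yh=np.array([.208,.978,0]);lip=np.array([572,-75.,0]);zh=np.array([0,0,1.])
W=np.vstack([xh,yh,zh])
BY=[(-47,-205,55,50),(-122,96,26,90),(-150,195,28,60),(-54,190,26,90),(-82,293,26,90)]
def clear(tcp,R,s):  # in lip xy frame; returns min clearance roughly
    f=W@R[:,1];h=W@R[:,2];n=W@R[:,0]
    P=[]
    for t in np.linspace(70,190,9):
        for a in np.linspace(-95,95,13):
            for b in(-37.5,-18,0,18,37.5): P.append((tcp-f*t+h*a+n*b,0))
    for t in np.linspace(190,368,7): P.append((tcp-f*t,52))
    P0=np.array([p for p,_ in P]);r=np.array([q for _,q in P])
    box=lambda lo,hi:np.linalg.norm(np.maximum(np.maximum(np.array(lo)-P0,P0-np.array(hi)),0),axis=1)-r
    d=[P0[:,2]-r, box((0,-122,102+s),(54,122,120+s)),box((54,-220,102+s),(70,220,480)),box((45,-230,0),(90,-180,480)),box((45,180,0),(90,230,480)),box((40,60,115+s),(62,260,125+s))]
    for x,y,rad,hh in BY:
        d.append(np.hypot(np.maximum(np.hypot(P0[:,0]-x,P0[:,1]-y)-rad,0),np.maximum(P0[:,2]-hh,0))-r)
    return np.array([q.min() for q in d])
def tcp_for(az,el,c,s,ins=25):
    R=target(az,el,-1);f=W@R[:,1];n=np.array([-f[0]*f[2],-f[1]*f[2],0])/np.hypot(f[0],f[1]);n[2]=np.hypot(f[0],f[1])
    edge=np.array([0,c,102+s]);return edge-n*10+f*ins,R
E
python3 - <<'E'
from srch import *
x,_=lin();rng=np.random.default_rng(0)
q0=np.array([1.242,.416,-.436,2.147,-1.306,1.357,.971])
res=[]
for az in range(-50,50,8):
 for el in(-20,-27,-35):
  for c in(-70,-35,0,35,70):
   cl=[clear(*tcp_for(az,el,c,s),s) for s in(16,141)]
   m=min(a.min() for a in cl)
   if m<8: continue
   out=[]
   for s in(16,141):
    t,R=tcp_for(az,el,c,s);P=lip+t[0]*xh+t[1]*yh+t[2]*zh;b=(-1,)
    for k in range(6):
        r=solve(P,R,q0 if k==0 else rng.uniform(LO,HI),x)
        if np.abs(r.fun[:6]).max()<.02: b=max(b,(round(float(np.minimum(r.x-LO,HI-r.x).min()),2),np.round(r.x,2).tolist()),key=lambda t:t[0])
    out.append(b)
   if min(o[0] for o in out)>=0: res.append((min(o[0] for o in out),az,el,c,round(m),out))
res.sort(key=lambda t:-t[0])
for r in res[:14]: print(r)
print(len(res))
E
```

```text
(0.2, -50, -20, 70, 9, [(0.2, [-1.4, 0.62, 0.85, 2.22, 1.18, 0.86, 2.2]), (0.26, [-0.05, 0.23, -0.61, 2.15, 1.44, 1.39, 2.4])])
(0.15, -50, -27, 70, 11, [(0.26, [0.31, 0.6, -1.01, 2.16, 1.65, 1.55, 2.24]), (0.15, [0.27, 0.21, -0.92, 2.12, 1.36, 1.34, 2.51])])
(0.15, -42, -20, 70, 9, [(0.15, [0.41, 0.74, -1.1, 2.27, 1.93, 1.69, 2.21]), (0.16, [-0.41, 0.1, -0.21, 2.26, 1.48, 1.19, 2.41])])
(0.09, -42, -27, 70, 14, [(0.15, [-0.17, 0.32, -0.43, 2.27, 1.58, 1.15, 2.22]), (0.09, [-0.35, 0.03, -0.23, 2.23, 1.34, 1.09, 2.57])])
(0.07, 30, -20, -70, 10, [(0.12, [0.03, 0.53, 0.8, 2.3, 4.47, 1.47, 1.03]), (0.07, [1.22, 0.13, -0.46, 2.24, -1.46, 1.09, 0.71])])
(0.07, 30, -27, -70, 11, [(0.07, [1.15, 0.33, -0.43, 2.26, -1.46, 0.9, 0.9]), (0.19, [1.2, 0.06, -0.47, 2.21, -1.34, 1.03, 0.55])])
(0.06, -34, -27, 70, 10, [(0.06, [0.04, 0.28, -0.6, 2.36, 1.75, 1.08, 2.21]), (0.06, [-0.01, -0.05, -0.52, 2.3, 1.42, 0.93, 2.6])])
(0.06, 22, -27, -70, 13, [(0.06, [0.94, 0.25, -0.25, 2.36, 4.58, 0.87, 0.96]), (0.09, [-0.2, -0.12, 0.88, 2.33, -1.39, 0.84, 0.51])])
(0.04, 22, -35, -70, 14, [(0.04, [1.12, 0.18, -0.49, 2.32, -1.49, 0.71, 0.71]), (0.18, [1.21, -0.09, -0.54, 2.23, -1.27, 0.88, 0.3])])
(0.03, -34, -27, 35, 10, [(0.03, [0.68, 0.5, -1.2, 2.39, 1.93, 1.28, 2.31]), (0.04, [-0.83, -0.13, 0.35, 2.38, 1.5, 0.94, 2.62])])
(0.03, 14, -35, -70, 17, [(0.03, [1.01, 0.11, -0.44, 2.39, 4.57, 0.62, 0.76]), (0.09, [1.22, -0.18, -0.59, 2.3, -1.37, 0.78, 0.23])])
(0.0, -50, -35, 70, 12, [(0.27, [0.03, 0.34, -0.62, 2.15, 1.37, 1.18, 2.37]), (0.0, [0.7, 0.29, -1.35, 2.07, 1.32, 1.36, 2.63])])
(0.0, -34, -20, 35, 9, [(0.0, [0.14, 0.38, -0.66, 2.42, 1.95, 1.25, 2.07]), (0.0, [-0.79, -0.06, 0.28, 2.42, 1.65, 1.01, 2.41])])
(0.0, 14, -27, -70, 17, [(0.0, [1.54, 0.3, -0.93, 2.42, 4.4, 0.63, 1.11]), (0.0, [0.15, -0.18, 0.46, 2.4, -1.53, 0.68, 0.5])])
15
```

Run:
```python
from srch import *
x,_=lin()
q0=np.array([1.242,.416,-.436,2.147,-1.306,1.357,.971])
res=[]
for az in range(26,48,4):
 for el in(-16,-22,-28):
  for c in(-100,-85,-70,-50):
   for roll in(-30,0,30,60):
    for ins in (18,25):
     cl=[];out=[]
     for s in(16,141):
      t,R0=tcp_for(az,el,c,s,ins);R=target(az,el,-1,roll);a=clear(t,R,s);cl.append(a)
     m=min(a.min() for a in cl)
     if m<8: continue
     for s in(16,141):
      t,_=tcp_for(az,el,c,s,ins);P=lip+t[0]*xh+t[1]*yh+t[2]*zh
      r=solve(P,R,out[-1][1] if out and len(out[-1])>1 else q0,x)
      ok=np.abs(r.fun[:6]).max()<.02
      out.append((round(float(np.minimum(r.x-LO,HI-r.x).min()),2),np.round(r.x,2)) if ok else (-1,))
     if min(o[0] for o in out)>=0: res.append((min(o[0] for o in out),az,el,c,roll,ins,round(m),[o[1].tolist() for o in out]))
res.sort(key=lambda t:-t[0])
for r in res[:14]: print(r)
print(len(res))
```

```text
(0.22, 34, -28, -100, 30, 18, 12, [[1.14, 0.36, -0.35, 2.17, -1.31, 0.99, 0.31], [1.15, 0.12, -0.35, 2.12, -1.23, 1.13, 0.02]])
(0.21, 34, -28, -100, 30, 25, 8, [[1.13, 0.37, -0.35, 2.17, -1.32, 0.98, 0.31], [1.14, 0.13, -0.35, 2.12, -1.23, 1.11, 0.02]])
(0.2, 34, -28, -85, 30, 18, 12, [[1.13, 0.35, -0.37, 2.19, -1.33, 0.97, 0.31], [1.14, 0.1, -0.36, 2.14, -1.24, 1.11, 0.02]])
(0.19, 34, -28, -85, 30, 25, 8, [[1.12, 0.36, -0.37, 2.19, -1.34, 0.96, 0.32], [1.13, 0.11, -0.37, 2.14, -1.25, 1.1, 0.02]])
(0.19, 34, -28, -70, -30, 18, 9, [[1.17, 0.35, -0.44, 2.21, -1.34, 0.94, 1.36], [1.19, 0.09, -0.43, 2.15, -1.26, 1.09, 1.06]])
(0.18, 34, -28, -70, 0, 18, 9, [[1.15, 0.34, -0.41, 2.21, -1.35, 0.94, 0.84], [1.16, 0.09, -0.41, 2.16, -1.26, 1.09, 0.53]])
(0.17, 34, -28, -70, 30, 18, 12, [[1.12, 0.34, -0.39, 2.21, -1.36, 0.95, 0.32], [1.13, 0.09, -0.38, 2.16, -1.26, 1.09, 0.01]])
(0.16, 30, -28, -100, -30, 18, 10, [[1.2, 0.34, -0.42, 2.22, -1.37, 0.93, 1.37], [1.21, 0.08, -0.41, 2.16, -1.27, 1.07, 1.05]])
(0.15, 30, -28, -100, 30, 18, 13, [[1.16, 0.33, -0.37, 2.22, -1.38, 0.94, 0.33], [1.17, 0.08, -0.37, 2.16, -1.28, 1.08, 0.01]])
(0.14, 30, -28, -100, 30, 25, 10, [[1.15, 0.34, -0.38, 2.22, -1.39, 0.93, 0.33], [1.16, 0.08, -0.38, 2.16, -1.29, 1.06, 0.01]])
(0.14, 38, -16, -70, 0, 18, 8, [[1.19, 0.53, -0.4, 2.16, -1.39, 1.12, 1.04], [1.21, 0.26, -0.41, 2.15, -1.37, 1.23, 0.77]])
(0.13, 30, -28, -85, -30, 18, 10, [[1.19, 0.32, -0.44, 2.24, -1.4, 0.91, 1.38], [1.2, 0.06, -0.43, 2.18, -1.29, 1.06, 1.05]])
(0.12, 30, -28, -85, 30, 18, 13, [[1.15, 0.32, -0.39, 2.24, -1.41, 0.92, 0.33], [1.16, 0.06, -0.39, 2.18, -1.3, 1.06, 0.01]])
(0.11, 30, -28, -85, 30, 25, 10, [[1.14, 0.33, -0.4, 2.24, -1.42, 0.91, 0.34], [1.15, 0.07, -0.39, 2.18, -1.31, 1.04, 0.01]])
91
```

Run:
```python
from srch import *
x,_=lin()
q0=np.array([1.242,.416,-.436,2.147,-1.306,1.357,.971])
nm='table lip pane postR postL ptr bowl y2 jar fin y1'.split()
for az,el,c,ins in((32,-28,-75,24),(32,-28,-60,24),(30,-28,-75,24),(30,-24,-70,24)):
  for s,back,low in((16,80,0),(16,55,6),(16,0,6),(16,0,0),(141,0,0)):
    t,R=tcp_for(az,el,c,s,ins);f=W@R[:,1];t=t-f*back-np.array([0,0,low]);a=clear(t,R,s);P=lip+t[0]*xh+t[1]*yh+t[2]*zh
    r=solve(P,R,q0,x);print(az,el,c,s,back,np.round(P),'lipxy',np.round(t),dict(zip(nm[:8],np.round(a[:8]).tolist())),round(float(np.minimum(r.x-LO,HI-r.x).min()),2),np.abs(r.fun[:6]).max()<.02)
```

```text
32 -28 -75 16 80 [ 510. -177.  135.] lipxy [ -39. -113.  135.] {'table': 135.0, 'lip': 89.0, 'pane': 59.0, 'postR': 50.0, 'postL': 313.0, 'ptr': 229.0, 'bowl': 85.0, 'y2': 177.0} 0.18 True
32 -28 -75 16 55 [ 529. -165.  118.] lipxy [-23. -97. 118.] {'table': 117.0, 'lip': 61.0, 'pane': 43.0, 'postR': 34.0, 'postL': 291.0, 'ptr': 203.0, 'bowl': 67.0, 'y2': 155.0} 0.18 True
32 -28 -75 16 0 [ 570. -140.   92.] lipxy [ 12. -64.  92.] {'table': 92.0, 'lip': 7.0, 'pane': 8.0, 'postR': 12.0, 'postL': 244.0, 'ptr': 151.0, 'bowl': 42.0, 'y2': 116.0} 0.13 True
32 -28 -75 16 0 [ 570. -140.   98.] lipxy [ 12. -64.  98.] {'table': 98.0, 'lip': 12.0, 'pane': 8.0, 'postR': 12.0, 'postL': 244.0, 'ptr': 152.0, 'bowl': 48.0, 'y2': 117.0} 0.14 True
32 -28 -75 141 0 [ 570. -140.  223.] lipxy [ 12. -64. 223.] {'table': 223.0, 'lip': 12.0, 'pane': 8.0, 'postR': 12.0, 'postL': 244.0, 'ptr': 152.0, 'bowl': 173.0, 'y2': 179.0} 0.25 True
32 -28 -60 16 80 [ 514. -162.  135.] lipxy [-39. -98. 135.] {'table': 135.0, 'lip': 80.0, 'pane': 59.0, 'postR': 50.0, 'postL': 301.0, 'ptr': 219.0, 'bowl': 85.0, 'y2': 164.0
[... 1903 characters left out ...]
pxy [-24. -92. 115.] {'table': 110.0, 'lip': 60.0, 'pane': 51.0, 'postR': 42.0, 'postL': 288.0, 'ptr': 201.0, 'bowl': 60.0, 'y2': 145.0} 0.13 True
30 -24 -70 16 0 [ 573. -135.   93.] lipxy [ 13. -58.  93.] {'table': 87.0, 'lip': 8.0, 'pane': 13.0, 'postR': 17.0, 'postL': 239.0, 'ptr': 148.0, 'bowl': 38.0, 'y2': 107.0} 0.02 True
30 -24 -70 16 0 [ 573. -135.   99.] lipxy [ 13. -58.  99.] {'table': 93.0, 'lip': 11.0, 'pane': 13.0, 'postR': 17.0, 'postL': 239.0, 'ptr': 149.0, 'bowl': 44.0, 'y2': 109.0} 0.03 True
30 -24 -70 141 0 [ 573. -135.  224.] lipxy [ 13. -58. 224.] {'table': 218.0, 'lip': 11.0, 'pane': 13.0, 'postR': 17.0, 'postL': 239.0, 'ptr': 149.0, 'bowl': 169.0, 'y2': 170.0} 0.13 True
```

Run:
```python
from h import *
T=load('top0');S=load('scene0')
tc=lambda u,v:(T,u/3.2+180,v/3.2+90)
sc=lambda u,v:(S,u/2.7+120,v/2.7+110)
for z in(105,112,118,125,130):
    a=[onz(*tc(270,356),z),onz(*tc(558,398),z),onz(*sc(357,305),z),onz(*sc(402,118),z)]
    print(z,[np.round(p[:2]).tolist() for p in a],'mid',np.round((a[0]+a[1])[:2]/2),np.round((a[2]+a[3])[:2]/2), [round(np.linalg.norm(a[i]-a[i+1])) for i in(0,2)])
b=cv2.imread('pics/scene0.png');a=cv2.imread('pics/top0.png')
cv2.imwrite('pics/z0.png',np.hstack([cv2.resize(b[190:270,180:270],(396,352),interpolation=cv2.INTER_NEAREST),cv2.resize(a[135:215,185:275],(396,352),interpolation=cv2.INTER_NEAREST)]))
```

```text
105 [[599.0, 42.0], [548.0, -193.0], [596.0, 31.0], [547.0, -187.0]] mid [573. -75.] [572. -78.] [241, 224]
112 [[597.0, 42.0], [546.0, -192.0], [596.0, 36.0], [547.0, -181.0]] mid [572. -75.] [572. -73.] [240, 223]
118 [[596.0, 43.0], [545.0, -191.0], [596.0, 40.0], [547.0, -176.0]] mid [570. -74.] [572. -68.] [239, 221]
125 [[594.0, 43.0], [543.0, -189.0], [596.0, 44.0], [547.0, -170.0]] mid [569. -73.] [572. -63.] [237, 220]
130 [[593.0, 43.0], [542.0, -188.0], [596.0, 48.0], [548.0, -165.0]] mid [567. -73.] [572. -59.] [237, 218]
```

View pics/z0.png

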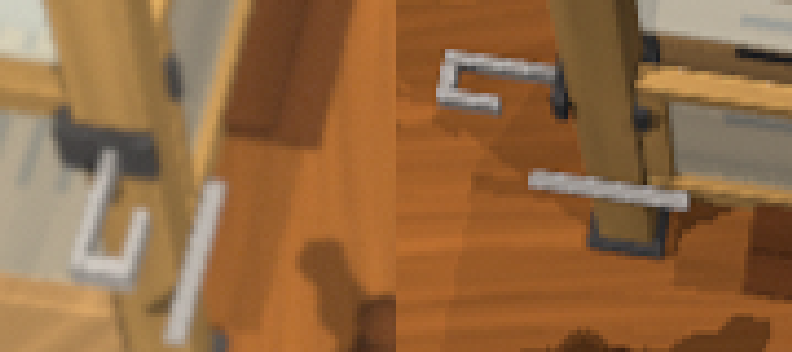

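>>> move_arm(
  steps=[
    [[-0.005, -0.02, 0, 0, 0, -8], [-0.005, -0.02, 0, 0, 0, -8], [-0.005, -0.02, 0, -3.3, 5.5, 0], [-0.005, -0.01, 0, -3.3, 5.5, 0], [-0.005, -0.01, 0, -3.3, 5.5, 0], [0, 0, -0.015, 2.1, 1.3, 0], [0, 0, -0.02, 0, 0, 0], [0, 0, 0, 0, 0, 0]],
  ],
)

```text
clock: 6.7
tool_pos: [514.3, -189.3, 187.9]
ee_rot: [0.515, 0.184, 0.674, -0.497]
wrist_force: [-0.3, -0.2, 0.1]
grip_width: 0.4
```

```bash
python3 -c "
from h import *
st()"
```

```text
t 6.7 j [1.303, 0.118, -0.395, 2.21, -1.231, 1.115, 0.664] p [514.3, -189.3, 187.9] F [-0.25, -0.16, 0.08] grip 0.4
fing [ 0.76   0.439 -0.48 ] az 30.0 el -28.7 jaw [ 0.512 -0.859  0.025]
```

>>> move_arm(
  steps=[
    [[0.005, 0.008, -0.026, 0, 0, 0], [0.005, 0.008, -0.026, 0, 0, 0], [0.005, 0.009, -0.026, 0, 0, 0], [0, 0, 0, 0, 0, 0]],
  ],
)

```text
clock: 7.1
tool_pos: [532.5, -168.9, 117.1]
ee_rot: [0.518, 0.186, 0.668, -0.5]
wrist_force: [-0.2, 0.4, 1.1]
grip_width: 0.7
```

```bash
python3 -c "
from h import *
st()
grab('top','t2');grab('scene','s2')
a=cv2.imread('pics/t2.png');b=cv2.imread('pics/s2.png')
cv2.imwrite('pics/b2.png',np.hstack([cv2.resize(a[140:290,240:440],(400,300),interpolation=cv2.INTER_CUBIC),cv2.resize(b[80:280,170:370],(400,400),interpolation=cv2.INTER_CUBIC)[:300]]))"
```

```text
t 7.1 j [1.264, 0.258, -0.429, 2.262, -1.338, 0.973, 0.854] p [532.5, -168.9, 117.1] F [-0.22, 0.44, 1.06] grip 0.7
fing [ 0.767  0.43  -0.476] az 29.3 el -28.4 jaw [ 0.506 -0.862  0.037]
```

View pics/b2.png

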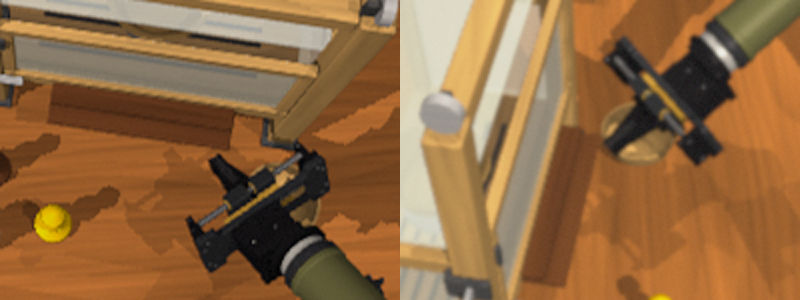

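>>> move_arm(
  steps=[
    [[0, 0.002, -0.013, 0, 0, 0], [0.01, 0.006, -0.006, 0, 0, 0], [0.01, 0.006, -0.006, 0, 0, 0], [0.01, 0.006, -0.006, 0, 0, 0], [0.01, 0.006, -0.006, 0, 0, 0], [0, 0, 0, 0, 0, 0]],
  ],
)

```text
clock: 7.8
tool_pos: [576.7, -151.9, 85.6]
ee_rot: [0.518, 0.187, 0.662, -0.508]
wrist_force: [0.6, -0.3, -3.0]
grip_width: 0.1
```

```bash
python3 -c "
from h import *
st()
grab('top','t3');grab('scene','s3')
a=cv2.imread('pics/t3.png');b=cv2.imread('pics/s3.png')
cv2.imwrite('pics/b3.png',np.hstack([cv2.resize(a[140:290,240:440],(400,300),interpolation=cv2.INTER_CUBIC),cv2.resize(b[80:280,170:370],(400,400),interpolation=cv2.INTER_CUBIC)[:300]]))"
```

```text
t 7.8 j [1.197, 0.357, -0.479, 2.243, -1.451, 0.843, 0.946] p [576.7, -151.9, 85.6] F [0.63, -0.28, -3.01] grip 0.1
fing [ 0.774  0.414 -0.479] az 28.1 el -28.6 jaw [ 0.496 -0.867  0.053]
```

View pics/b3.png

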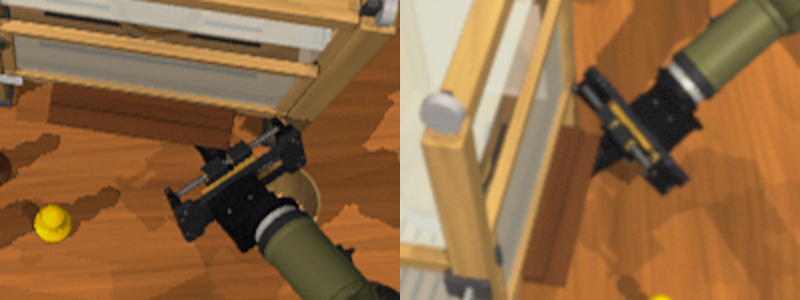

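>>> move_arm(
  steps=[
    [[-0.008, 0.002, 0, 0, 0, 0], [0, 0, 0.006, 0, 0, 0], [0, 0, 0.006, 0, 0, 0], [0, 0, 0.006, 0, 0, 0], [0, 0, 0, 0, 0, 0]],
  ],
)

```text
clock: 8.4
tool_pos: [567.4, -149.2, 107.1]
ee_rot: [0.52, 0.187, 0.662, -0.507]
wrist_force: [-0.4, 0.6, -1.8]
grip_width: 0.4
```

```bash
python3 -c "
from h import *
st()
grab('scene','s4');grab('top','t4')
b=cv2.imread('pics/s4.png')
a=cv2.imread('pics/t4.png')
cv2.imwrite('pics/b4.png',np.hstack([cv2.resize(a[140:290,240:440],(400,300),interpolation=cv2.INTER_CUBIC),cv2.resize(b[170:270,180:313],(400,300),interpolation=cv2.INTER_CUBIC)]))"
```

```text
t 8.4 j [1.21, 0.291, -0.478, 2.258, -1.427, 0.878, 0.894] p [567.4, -149.2, 107.1] F [-0.36, 0.6, -1.82] grip 0.4
fing [ 0.774  0.416 -0.477] az 28.3 el -28.5 jaw [ 0.498 -0.865  0.054]
```

View pics/b4.png

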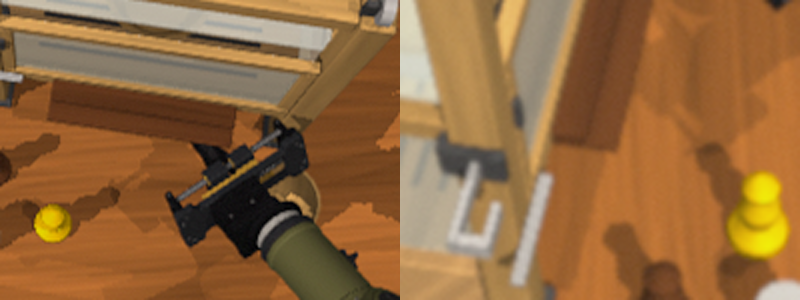

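>>> move_arm(
  steps=[
    [[0, 0, 0.008, 0, 0, 0], [0, 0, 0.008, 0, 0, 0], [0, 0, 0.008, 0, 0, 0], [0, 0, 0.008, 0, 0, 0]],
  ],
)

```text
clock: 8.9
tool_pos: [566.3, -148.8, 138.7]
ee_rot: [0.518, 0.187, 0.663, -0.507]
wrist_force: [-1.4, 0.0, -3.9]
grip_width: 0.7
```

```bash
python3 -c "
from h import *
st()
grab('scene','s5');grab('top','t5')
b=cv2.imread('pics/s5.png')
a=cv2.imread('pics/t5.png')
cv2.imwrite('pics/b5.png',np.hstack([cv2.resize(a[140:290,240:440],(400,300),interpolation=cv2.INTER_CUBIC),cv2.resize(b[170:270,180:313],(400,300),interpolation=cv2.INTER_CUBIC)]))"
```

```text
t 8.9 j [1.215, 0.213, -0.479, 2.251, -1.39, 0.915, 0.795] p [566.3, -148.8, 138.7] F [-1.39, 0.0, -3.87] grip 0.7
fing [ 0.773  0.416 -0.479] az 28.3 el -28.6 jaw [ 0.498 -0.866  0.05 ]
```

View pics/b5.png

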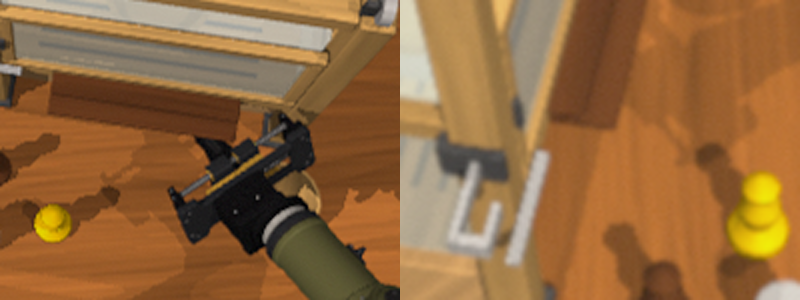

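>>> move_arm(
  steps=[
    [[0, 0, 0.01, 0, 0, 0], [0, 0, 0.01, 0, 0, 0], [0, 0, 0.01, 0, 0, 0], [0, 0, 0.01, 0, 0, 0], [0, 0, 0.01, 0, 0, 0], [0, 0, 0, 0, 0, 0]],
  ],
)

```text
clock: 9.6
tool_pos: [566.2, -148.5, 194.1]
ee_rot: [0.519, 0.186, 0.663, -0.507]
wrist_force: [-3.1, -0.1, -0.6]
grip_width: 0.4
```

```bash
python3 -c "
from h import *
st()
grab('scene','s6');grab('top','t6')
b=cv2.imread('pics/s6.png')
a=cv2.imread('pics/t6.png')
cv2.imwrite('pics/b6.png',np.hstack([cv2.resize(a[130:205,180:255],(400,400),interpolation=cv2.INTER_NEAREST),cv2.resize(b[200:275,185:260],(400,400),interpolation=cv2.INTER_NEAREST)]))"
```

```text
t 9.6 j [1.224, 0.093, -0.477, 2.223, -1.338, 0.984, 0.647] p [566.2, -148.5, 194.1] F [-3.08, -0.05, -0.62] grip 0.4
fing [ 0.773  0.417 -0.479] az 28.3 el -28.6 jaw [ 0.499 -0.865  0.053]
```

View pics/b6.png

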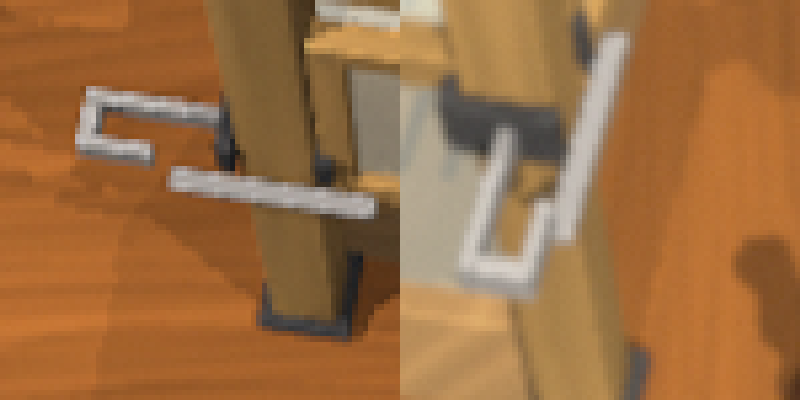

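Run:
```python
from h import *
T=load('t6');S=load('s6');k=75/400
tc=lambda u,v:(T,u*k+180-.4,v*k+130-.4)
sc=lambda u,v:(S,(u-400)*k+185-.4,v*k+200-.4)
for n,o in (('ptr tip',(tc(171,179),sc(565,238))),('ptr inner',(tc(374,207),sc(620,36))),('tongue outer front',(tc(80,152),sc(533,272))),('tongue inner',(tc(152,156),sc(548,204)))):
    X=tri(*o);print(n,np.round(X,1),[np.round(np.subtract(proj(g,X),(u,v)),2).tolist() for g,u,v in o])
# expected tongue and pointer line
lip=np.array([570.5,-74,0]);xh=np.array([.978,-.208,0]);yh=np.array([.208,.978,0])
tip=lip+46*xh+255*yh;print('tip xy expected',tip)
for z in(180,200,212,260): print(z,[np.round(((np.array(proj(g,tip+[0,0,z]))-o)/k+off),0).tolist() for g,o,off in((T,np.array([179.6,129.6]),np.array([0,0])),(S,np.array([184.6,199.6]),np.array([400,0])))])
```

```text
ptr tip [668.2 166.9 239.6] [[-0.0, 0.01], [-0.01, -0.0]]
ptr inner [648.2  75.  241.1] [[-0.02, 0.09], [-0.1, -0.04]]
tongue outer front [673.2 203.3 275.9] [[0.21, -0.9], [1.07, 0.41]]
tongue inner [669.8 172.  271.9] [[0.13, -0.54], [0.62, 0.25]]
tip xy expected [668.528 165.822   0.   ]
180 [[185.0, 218.0], [580.0, 312.0]]
200 [[181.0, 205.0], [575.0, 287.0]]
212 [[179.0, 197.0], [572.0, 272.0]]
260 [[169.0, 164.0], [559.0, 208.0]]
```

>>> move_arm(
  steps=[
    [[0, 0, 0.005, 0, 0, 0], [0, 0, 0.005, 0, 0, 0], [0, 0, 0.005, 0, 0, 0], [0, 0, 0.003, 0, 0, 0], [0, 0, 0, 0, 0, 0]],
  ],
)

```text
clock: 10.2
tool_pos: [565.7, -148.0, 211.1]
ee_rot: [0.518, 0.186, 0.664, -0.507]
wrist_force: [-1.4, -0.0, -3.4]
grip_width: 0.6
```

```bash
python3 -c "
from h import *
st()
grab('scene','s7');grab('top','t7')
b=cv2.imread('pics/s7.png')
a=cv2.imread('pics/t7.png')
cv2.imwrite('pics/b7.png',np.hstack([cv2.resize(a[130:180,185:235],(400,400),interpolation=cv2.INTER_CUBIC),cv2.resize(b[210:260,195:245],(400,400),interpolation=cv2.INTER_CUBIC)]))"
```

```text
t 10.2 j [1.226, 0.058, -0.475, 2.212, -1.321, 1.006, 0.597] p [565.7, -148.0, 211.1] F [-1.41, -0.04, -3.36] grip 0.6
fing [ 0.771  0.417 -0.48 ] az 28.4 el -28.7 jaw [ 0.499 -0.865  0.049]
```

View pics/b7.png

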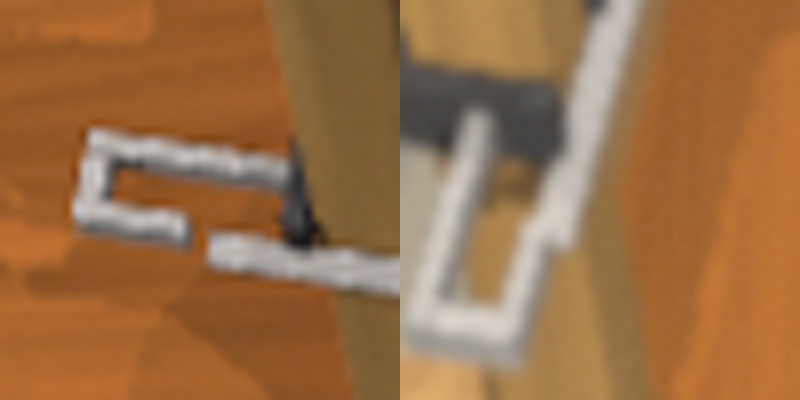

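```bash
python3 -c "
from h import *
b=cv2.imread('pics/s7.png')[212:262,193:233];a=cv2.imread('pics/t7.png')[138:178,188:238]
B=cv2.resize(b,None,fx=12,fy=12,interpolation=cv2.INTER_NEAREST);A=cv2.resize(a,None,fx=12,fy=12,interpolation=cv2.INTER_NEAREST)
def grid(I,u0,v0):
    for i in range(0,I.shape[1],120): cv2.line(I,(i,0),(i,I.shape[0]),(0,255,0),1);cv2.putText(I,str(u0+i//12),(i+2,10),0,.4,(0,255,255),1)
    for i in range(0,I.shape[0],120): cv2.line(I,(0,i),(I.shape[1],i),(0,255,0),1);cv2.putText(I,str(v0+i//12),(2,i+22),0,.4,(255,255,0),1)
grid(A,188,138);grid(B,193,212)
cv2.imwrite('pics/b7a.png',A);cv2.imwrite('pics/b7b.png',B)"
```

```text
(no output)
```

View pics/b7a.png

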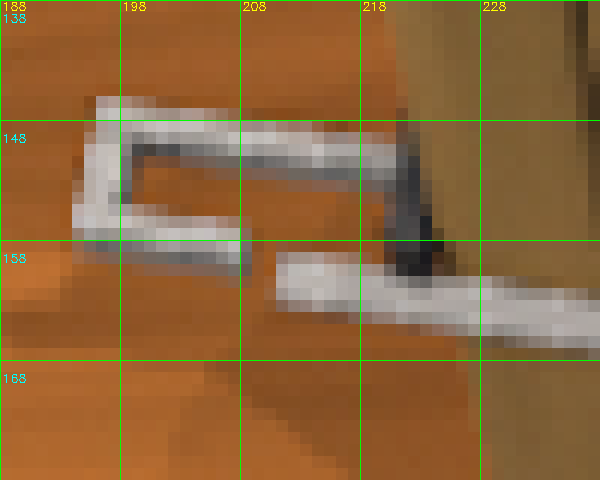

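View pics/b7b.png

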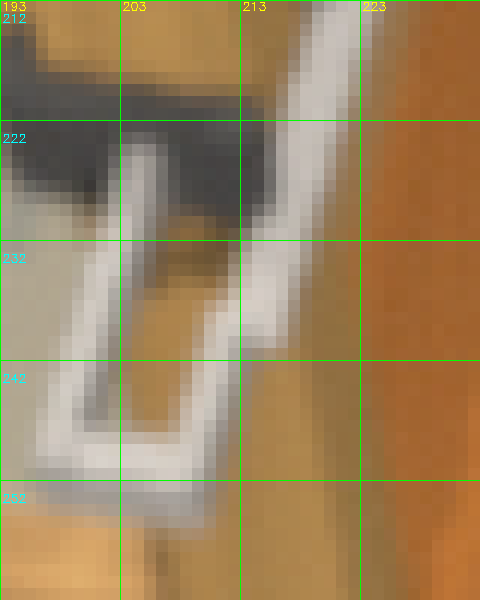

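Run:
```python
from h import *
T=load('t7');S=load('s7')
tc=lambda u,v:(T,188+u/12-.5,138+v/12-.5)
sc=lambda u,v:(S,193+u/12-.5,212+v/12-.5)
for n,o in (('tongue outer front',(tc(73,234),sc(197,486))),('hook outer rear',(tc(97,97),sc(37,465))),('tongue inner front',(tc(240,255),sc(243,320))),('ptr tip front',(tc(276,298),sc(284,338))),('ptr tip rear',(tc(276,253),sc(232,330)))):
    X=tri(*o);print(n,np.round(X,1),[np.round(np.subtract(proj(g,X),(u,v)),2).tolist() for g,u,v in o])
```

```text
tongue outer front [675.2 205.9 275.9] [[0.12, -0.52], [0.61, 0.24]]
hook outer rear [702.1 200.5 276.4] [[-0.01, 0.03], [-0.03, -0.01]]
tongue inner front [669.2 173.4 273.3] [[0.09, -0.36], [0.42, 0.17]]
ptr tip front [664.5 168.  258.5] [[0.05, -0.2], [0.23, 0.09]]
ptr tip rear [673.  167.4 260.9] [[0.03, -0.14], [0.17, 0.07]]
```

>>> move_arm(
  steps=[
    [[0, 0, 0.005, 0, 0, 0], [0, 0, 0.004, 0, 0, 0], [0, 0, 0, 0, 0, 0]],
  ],
)

```text
clock: 10.6
tool_pos: [565.3, -147.7, 219.9]
ee_rot: [0.517, 0.186, 0.665, -0.506]
wrist_force: [-1.8, -0.2, -2.9]
grip_width: 0.3
```

```bash
python3 -c "
from h import *
st()
grab('scene','s8');grab('top','t8')
b=cv2.imread('pics/s8.png')[212:257,193:228];a=cv2.imread('pics/t8.png')[138:178,188:218]
B=cv2.resize(b,None,fx=11,fy=11,interpolation=cv2.INTER_NEAREST);A=cv2.resize(a,None,fx=11,fy=11,interpolation=cv2.INTER_NEAREST)
A=np.vstack([A,np.zeros((B.shape[0]-A.shape[0],A.shape[1],3),np.uint8)]);cv2.imwrite('pics/b8.png',np.hstack([A,B]));print(A.shape)"
```

```text
t 10.6 j [1.228, 0.041, -0.474, 2.206, -1.313, 1.019, 0.573] p [565.3, -147.7, 219.9] F [-1.79, -0.21, -2.9] grip 0.3
fing [ 0.771  0.418 -0.481] az 28.5 el -28.7 jaw [ 0.499 -0.865  0.048]
(495, 330, 3)
```

View pics/b8.png

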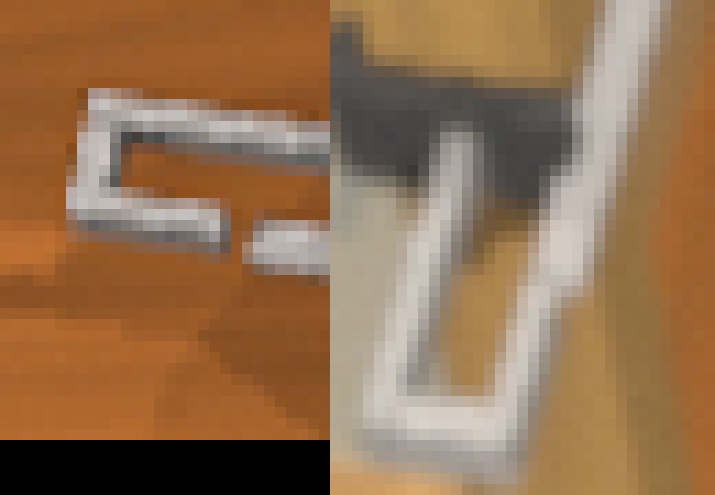

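Run:
```python
from h import *
T=load('t8');S=load('s8')
tc=lambda u,v:(T,188+u/11-.5,138+v/11-.5)
sc=lambda u,v:(S,193+(u-330)/11-.5,212+v/11-.5)
for n,o in (('tongue outer front',(tc(67,217),sc(513,446))),('hook outer rear',(tc(89,89),sc(363,425))),('tongue inner front',(tc(221,233),sc(550,290))),('ptr tip front',(tc(247,270),sc(585,283))),('ptr tip rear',(tc(252,222),sc(540,272)))):
    X=tri(*o);print(n,np.round(X,1),[np.round(np.subtract(proj(g,X),(u,v)),2).tolist() for g,u,v in o])
```

```text
tongue outer front [674.8 205.9 275.6] [[0.13, -0.54], [0.64, 0.25]]
hook outer rear [702.1 200.4 276.6] [[0.01, -0.02], [0.03, 0.01]]
tongue inner front [669.5 173.  273.7] [[0.11, -0.46], [0.53, 0.21]]
ptr tip front [663.5 168.2 267.3] [[0.16, -0.68], [0.79, 0.31]]
ptr tip rear [672.3 166.7 270.1] [[0.06, -0.24], [0.28, 0.11]]
```

>>> move_arm(
  steps=[
    [[0, 0, -0.005, 0, 0, 0], [0, 0, -0.006, 0, 0, 0], [-0.015, -0.005, 0, 0, 0, 0], [-0.025, -0.012, 0, 0, 0, 0], [-0.025, -0.014, 0, 0, 0, 0], [-0.025, -0.014, 0.01, 0, 0, 0], [-0.025, -0.02, 0.02, 0, 0, 0], [-0.02, -0.03, 0.02, 0, 0, 0], [-0.02, -0.03, 0.01, 0, 0, 0], [0, 0, 0, 0, 0, 0]],
  ],
)

```text
clock: 11.7
tool_pos: [408.5, -274.9, 274.3]
ee_rot: [0.522, 0.188, 0.662, -0.503]
wrist_force: [-0.0, 0.5, 0.1]
grip_width: 0.5
```

```bash
python3 -c "
from h import *
st()
grab('scene','s9');grab('top','t9')
a=cv2.imread('pics/t9.png');b=cv2.imread('pics/s9.png')
cv2.imwrite('pics/b9.png',np.hstack([cv2.resize(a[90:390,150:430],(400,429)),cv2.resize(b[90:390,100:380],(400,429))]))
b=b[212:257,193:228];a=a[138:178,188:218]
B=cv2.resize(b,None,fx=11,fy=11,interpolation=cv2.INTER_NEAREST);A=cv2.resize(a,None,fx=11,fy=11,interpolation=cv2.INTER_NEAREST)
A=np.vstack([A,np.zeros((B.shape[0]-A.shape[0],A.shape[1],3),np.uint8)]);cv2.imwrite('pics/b9z.png',np.hstack([A,B]))"
```

```text
t 11.7 j [1.465, 0.03, -0.233, 2.093, -1.066, 1.441, 0.616] p [408.5, -274.9, 274.3] F [-0.03, 0.45, 0.09] grip 0.5
fing [ 0.775  0.423 -0.47 ] az 28.6 el -28.0 jaw [ 0.502 -0.863  0.051]
```

View pics/b9.png

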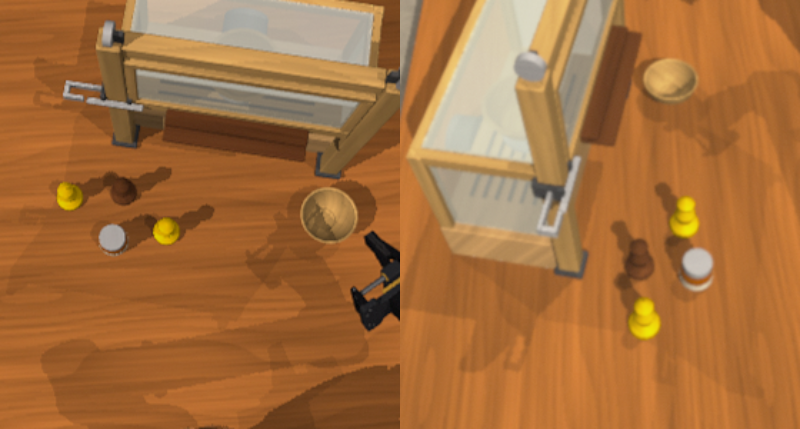

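View pics/b9z.png

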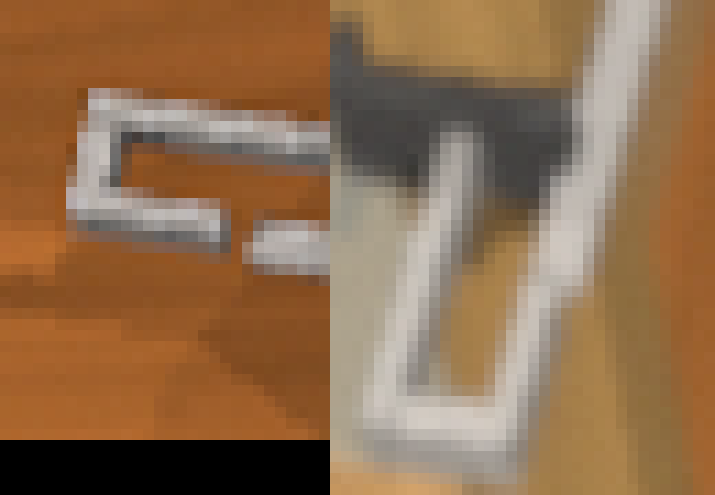

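The hand is clear and the window has stayed up. In the zoom the pointer tip is at about (585,283) and the tongue's corner at about (513,446). I'll refine the height comparison with intensity profiles.

Run:
```python
from h import *
from scipy.ndimage import map_coordinates
T=load('t9');S=load('s9')
Gs=cv2.cvtColor(S['frame'],cv2.COLOR_RGB2LAB).astype(float);Gt=cv2.cvtColor(T['frame'],cv2.COLOR_RGB2LAB).astype(float)
def prof(G,X,d,lo,hi,g,lab):
    # profile along world dir d through point X projected
    out=[]
    for a in np.arange(lo,hi,4):
        u,v=proj(g,X+np.array(d)*a);out.append((a,round(u,1),round(v,1),*[int(map_coordinates(G[:,:,c],[[v],[u]],order=1)[0]) for c in(0,1,2)]))
    print(lab);[print(o) for o in out]
yh=np.array([.208,.978,0]);
prof(Gs,np.array([675+12,204-1,275.]),yh,-16,36,S,'scene hook side mid')
prof(Gt,np.array([675+12,204-1,275.]),yh,-16,20,T,'top hook side mid')
prof(Gs,np.array([668,167,268.]),yh,-20,28,S,'scene ptr end')
prof(Gt,np.array([668,167,268.]),yh,-16,20,T,'top ptr end')
```

```text
scene hook side mid
(np.int64(-16), 205.5, 244.3, 141, 136, 161)
(np.int64(-12), 205.0, 246.1, 142, 135, 159)
(np.int64(-8), 204.5, 247.9, 178, 130, 139)
(np.int64(-4), 204.0, 249.6, 207, 129, 132)
(np.int64(0), 203.5, 251.4, 185, 129, 132)
(np.int64(4), 203.0, 253.2, 161, 129, 132)
(np.int64(8), 202.5, 255.0, 167, 134, 147)
(np.int64(12), 202.0, 256.8, 172, 138, 164)
(np.int64(16), 201.4, 258.6, 175, 139, 165)
(np.int64(20), 200.9, 260.5, 177, 138, 166)
(np.int64(24), 200.4, 262.3, 159, 138, 162)
(np.int64(28), 199.9, 264.1, 153, 138, 160)
(np.int64(32), 199.4, 266.0, 149, 137, 160)
top hook side mid
(np.int64(-16), 201.4, 152.8, 101, 148, 163)
(np.int64(-12), 199.8, 152.5, 103, 147, 162)
(np.int64(-8), 198.1, 152.3, 112, 129, 131)
(np.int64(-4), 196.5, 152.1, 192, 129, 130)
(np.int64(0), 194.8, 151.8, 160, 133, 137)
(np.int64(4), 193.2, 151.6, 107, 149, 165)
(np.int64(8), 191.5, 151.4, 111, 148, 165)
(np.int64(12), 189.8, 151.2, 109, 148, 165)
(np.int64(16), 188.2, 150.9, 109, 148, 165)
scene ptr end
(np.int64(-20), 216.5, 228.5, 190, 128, 132)
(np.int64(-16), 216.0, 230.2, 190, 12
[... 152 characters left out ...]
), 214.2, 236.9, 189, 129, 133)
(np.int64(4), 213.7, 238.6, 166, 130, 137)
(np.int64(8), 213.2, 240.4, 150, 130, 139)
(np.int64(12), 212.8, 242.1, 147, 130, 136)
(np.int64(16), 212.3, 243.8, 150, 129, 136)
(np.int64(20), 211.8, 245.6, 149, 129, 136)
(np.int64(24), 211.3, 247.3, 147, 129, 136)
top ptr end
(np.int64(-16), 217.1, 160.4, 169, 129, 131)
(np.int64(-12), 215.5, 160.1, 174, 129, 130)
(np.int64(-8), 213.8, 159.9, 183, 129, 130)
(np.int64(-4), 212.2, 159.7, 184, 129, 131)
(np.int64(0), 210.5, 159.4, 143, 135, 141)
(np.int64(4), 208.9, 159.2, 103, 144, 157)
(np.int64(8), 207.2, 159.0, 143, 129, 128)
(np.int64(12), 205.6, 158.8, 135, 129, 129)
(np.int64(16), 203.9, 158.5, 132, 129, 129)
```

Run:
```python
from h import *
from scipy.ndimage import map_coordinates
from scipy.special import erf
from scipy.optimize import least_squares
yh=np.array([.208,.978,0]);xh=np.array([.978,-.208,0])
def P(G,g,X,offs,a): 
    r=[]
    for o in offs:
        uv=np.array([proj(g,X+xh*o+yh*t) for t in a]);r.append(map_coordinates(G,[uv[:,1],uv[:,0]],order=1))
    return np.mean(r,0)
st_=lambda a,c,s:.5*(1+erf((a-c)/s/1.414))
for tag in('8','9'):
    T=load('t'+tag);S=load('s'+tag)
    L=lambda g:cv2.cvtColor(g['frame'],cv2.COLOR_RGB2GRAY).astype(float)
    for n,X,offs,h in(('hook',np.array([687,203,275.]),(-4,0,4),16),('ptr',np.array([668,167,268.]),(-2,0,2),6)):
        a=np.arange(-5,4.1,.5);p=P(L(T),T,X,offs,a)
        f=lambda q:q[0]+q[1]*st_(a,q[2],abs(q[3]))-p
        rt=least_squares(f,[190,-80,0,2]);at=rt.x[2]
        a2=np.arange(-5,14.1,.5);p2=P(L(S),S,X,offs,a2)
        res=[]
        for dz in np.arange(-10,10,.25):
            # scene position of top edge given top-view a and height dz, found by projection
            def sa(z,aw):
                u,v=proj(S,X+yh*aw+[0,0,z]);
                # along-line coordinate at X plane
                w=onz(S,u,v,X[2]);return (w-X)@yh
            t0=onz(T,*proj(T,X+yh*at),X[2]+dz);aw=(t0-X)@yh
            c1=sa(dz,aw);c2=sa(dz-h,aw)
            s1=st_(a2,c1,2.);s2=st_(a2,c2,2.);A=np.column_stack([np.ones_like(a2),s1,s2])
            k,*_=np.linalg.lstsq(A,p2,rcond=None);res.append((float(np.sum((A@k-p2)**2)),dz,np.round(k).tolist(),round(c1,1),round(c2,1)))
        res.sort();print(tag,n,'at',round(at,2),'ztop',X[2]+res[0][1],res[0][2:],[(r[1],round(r[0])) for r in res[:6]])
```

```text
8 hook at 0.67 ztop 275.5 ([208.0, -52.0, 11.0], np.float64(0.3), np.float64(8.7)) [(np.float64(0.5), 26), (np.float64(0.75), 37), (np.float64(0.25), 42), (np.float64(1.0), 76), (np.float64(0.0), 86), (np.float64(1.25), 141)]
8 ptr at -0.02 ztop 266.5 ([193.0, -24.0, -19.0], np.float64(1.1), np.float64(4.5)) [(np.float64(-1.5), 105), (np.float64(-1.25), 105), (np.float64(-1.75), 108), (np.float64(-1.0), 109), (np.float64(-2.0), 114), (np.float64(-0.75), 114)]
9 hook at 0.68 ztop 275.5 ([204.0, -52.0, 11.0], np.float64(0.3), np.float64(8.7)) [(np.float64(0.5), 20), (np.float64(0.25), 33), (np.float64(0.75), 35), (np.float64(0.0), 73), (np.float64(1.0), 75), (np.float64(1.25), 140)]
9 ptr at 0.01 ztop 266.75 ([188.0, -23.0, -20.0], np.float64(0.9), np.float64(4.4)) [(np.float64(-1.25), 106), (np.float64(-1.5), 106), (np.float64(-1.0), 108), (np.float64(-1.75), 110), (np.float64(-0.75), 114), (np.float64(-2.0), 118)]
```

The pointer stands about 2–6 mm low. That is inside the tolerance, but I'll nudge it up about 3 mm to centre it.

>>> move_arm(
  steps=[
    [[0.028, 0.026, -0.016, 0, 0, 0], [0.028, 0.026, -0.016, 0, 0, 0], [0.028, 0.026, -0.017, 0, 0, 0], [0.022, 0.02, -0.015, 0, 0, 0], [0, 0, 0, 0, 0, 0]],
  ],
)

```text
clock: 12.3
tool_pos: [520.3, -160.7, 205.1]
ee_rot: [0.524, 0.185, 0.666, -0.498]
wrist_force: [-0.1, -0.1, -0.6]
grip_width: 0.2
```

>>> move_arm(
  steps=[
    [[0.015, 0.003, 0, 0, 0, 0], [0.015, 0.003, 0, 0, 0, 0], [0.01, 0.003, 0, 0, 0, 0], [0, 0, 0, 0, 0, 0]],
  ],
)

```text
clock: 12.7
tool_pos: [561.6, -143.6, 203.1]
ee_rot: [0.525, 0.183, 0.668, -0.494]
wrist_force: [-0.0, -0.1, 1.0]
grip_width: 0.2
```

```bash
python3 -c "
from h import *
st()"
```

```text
t 12.7 j [1.228, 0.09, -0.469, 2.213, -1.318, 1.028, 0.632] p [561.6, -143.6, 203.1] F [-0.02, -0.11, 0.98] grip 0.2
fing [ 0.763  0.445 -0.468] az 30.2 el -27.9 jaw [ 0.522 -0.852  0.04 ]
```

>>> move_arm(
  steps=[
    [[0.004, -0.004, 0.004, 0, 0, 0], [0, 0, 0.005, 0, 0, 0], [0, 0, 0.004, 0, 0, 0], [0, 0, 0.004, 0, 0, 0], [0, 0, 0.003, 0, 0, 0], [0, 0, 0, 0, 0, 0]],
  ],
)

```text
clock: 13.3
tool_pos: [563.3, -148.7, 222.8]
ee_rot: [0.524, 0.182, 0.669, -0.495]
wrist_force: [0.3, -0.5, -1.0]
grip_width: 0.8
```

```bash
cat > meas.py <<'E'
from h import *
from scipy.ndimage import map_coordinates
from scipy.special import erf
from scipy.optimize import least_squares
yh=np.array([.208,.978,0]);xh=np.array([.978,-.208,0])
def P(G,g,X,offs,a): 
    r=[]
    for o in offs:
        uv=np.array([proj(g,X+xh*o+yh*t) for t in a]);r.append(map_coordinates(G,[uv[:,1],uv[:,0]],order=1))
    return np.mean(r,0)
st_=lambda a,c,s:.5*(1+erf((a-c)/s/1.414))
def meas(tag,zp=268.):
    T=load('t'+tag);S=load('s'+tag)
    L=lambda g:cv2.cvtColor(g['frame'],cv2.COLOR_RGB2GRAY).astype(float)
    for n,X,offs,h in(('hook',np.array([687,203,275.]),(-4,0,4),16),('ptr',np.array([668,167,zp]),(-2,0,2),6)):
        a=np.arange(-5,4.1,.5);p=P(L(T),T,X,offs,a)
        rt=least_squares(lambda q:q[0]+q[1]*st_(a,q[2],abs(q[3]))-p,[190,-80,0,2]);at=rt.x[2]
        a2=np.arange(-5,14.1,.5);p2=P(L(S),S,X,offs,a2);res=[]
        for dz in np.arange(-10,10,.25):
            def sa(z,aw):
                w=onz(S,*proj(S,X+yh*aw+[0,0,z]),X[2]);return (w-X)@yh
            t0=onz(T,*proj(T,X+yh*at),X[2]+dz);aw=(t0-X)@yh
            A=np.column_stack([np.ones_like(a2),st_(a2,sa(dz,aw),2.),st_(a2,sa(dz-h,aw),2.)])
            k,*_=np.linalg.lstsq(A,p2,rcond=None);res.append((float(np.sum((A@k-p2)**2)),dz))
        res.sort();print(tag,n,'ztop',X[2]+res[0][1],'mid',X[2]+res[0][1]-h/2)
E
python3 -c "
from meas import *
st();grab('scene','s10');grab('top','t10');meas('9');meas('10')"
```

```text
t 13.3 j [1.232, 0.061, -0.465, 2.188, -1.294, 1.052, 0.576] p [563.3, -148.7, 222.8] F [0.33, -0.52, -1.04] grip 0.8
fing [ 0.762  0.443 -0.472] az 30.2 el -28.1 jaw [ 0.52  -0.853  0.039]
9 hook ztop 275.5 mid 267.5
9 ptr ztop 266.75 mid 263.75
10 hook ztop 275.5 mid 267.5
10 ptr ztop 269.75 mid 266.75
```

>>> move_arm(
  steps=[
    [[0, 0, -0.005, 0, 0, 0], [0, 0, -0.006, 0, 0, 0], [-0.015, -0.005, 0, 0, 0, 0], [-0.025, -0.012, 0, 0, 0, 0], [-0.025, -0.014, 0, 0, 0, 0], [-0.025, -0.014, 0.01, 0, 0, 0], [-0.025, -0.02, 0.02, 0, 0, 0], [-0.02, -0.03, 0.02, 0, 0, 0], [-0.02, -0.03, 0.01, 0, 0, 0], [0, 0, 0, 0, 0, 0], [0, 0, 0, 0, 0, 0]],
  ],
)

```text
clock: 14.5
tool_pos: [403.5, -277.3, 272.2]
ee_rot: [0.525, 0.185, 0.669, -0.493]
wrist_force: [0.8, 1.2, 0.7]
grip_width: 0.5
```

```bash
python3 -c "
from meas import *
st();grab('scene','s11');grab('top','t11');meas('11')
a=cv2.imread('pics/t11.png');b=cv2.imread('pics/s11.png')
cv2.imwrite('pics/b11.png',np.hstack([cv2.resize(a[90:390,150:430],(400,429)),cv2.resize(b[90:390,100:380],(400,429))]))
# bystander shift between first and last top frames (phase correlation on patches)
o=cv2.cvtColor(cv2.imread('pics/top0.png'),6).astype(np.float32);n=cv2.cvtColor(a,6).astype(np.float32)
for k,(u,v,r) in dict(bowl=(380,241,26),jar=(229,257,14),fin=(236,223,13)).items():
    m=cv2.matchTemplate(n[v-r-8:v+r+8,u-r-8:u+r+8],o[v-r:v+r,u-r:u+r],cv2.TM_CCOEFF_NORMED);_,mx,_,l=cv2.minMaxLoc(m);print(k,'shift px',l[0]-8,l[1]-8,round(mx,3))
"
```

```text
t 14.5 j [1.47, 0.057, -0.231, 2.075, -1.049, 1.464, 0.621] p [403.5, -277.3, 272.2] F [0.83, 1.24, 0.67] grip 0.5
fing [ 0.765  0.445 -0.465] az 30.2 el -27.7 jaw [ 0.52  -0.854  0.037]
11 hook ztop 275.5 mid 267.5
11 ptr ztop 269.75 mid 266.75
bowl shift px 0 0 0.934
jar shift px 0 0 0.997
fin shift px 0 0 0.998
```

View pics/b11.png

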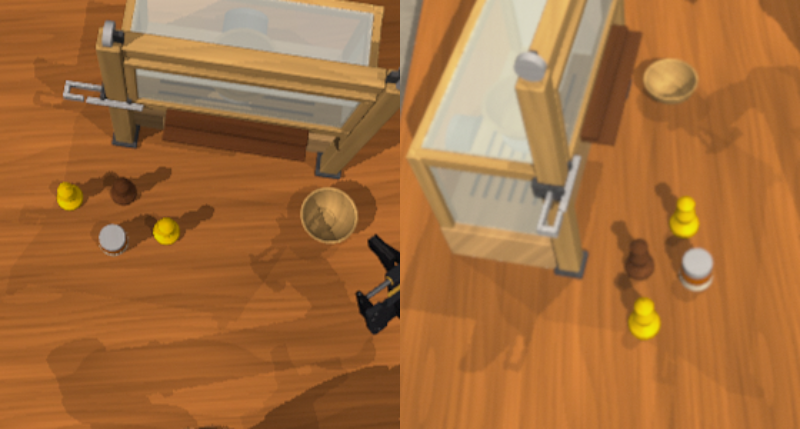

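The window stands with its pointer beside the tongue at about (105–140, 100) in the left view. The hand is clear, and the bowl, jar and finial are where they were.

```bash
python3 -c "
from h import *
print(robot.job_done())"
```

```text
the job is handed in; nothing more can be done
None
```

I pushed the window up from beneath its lip with the shut fingertips until its pointer stood level with the tongue, then drew the hand clear and handed the job in at about 14.6 s.

- **Pointer height:** after the first lift the pointer measured 2–6 mm low, so I went back and raised it 3 mm. The last check put the pointer's middle at z ≈ 266.8 mm and the tongue's at ≈ 267.5 mm, about 0.8 mm low against the ±8 mm allowed. My image estimates differed by about 3–4 mm. A rough estimate from the hand's position put the pointer several mm lower still; I set it aside because it rested on a guessed finger thickness.
- **Window at rest:** the reading was the same before and after the hand withdrew.
- **Bystanders:** the bowl, jar and finial showed 0 px shift from the first picture.
- **Forces:** the wrist force stayed within a few newtons at every reading. The fingers only went under the lip, never over it.
- **Changed plan:** I dropped my first approach angles because of the arm's joint limits and because the wide hand would have hit the lip. The fingers ended up slanting down about 28° under the right half of the lip.

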